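# Load the set-up blocks into the ramped tray

## Robot

A 6-joint arm with a two-finger parallel gripper is mounted at the origin on a cart in front of the work surface, level with it; the furniture and walls round the work are solid. World frame = base frame: x ahead of the robot, y to its left, z up, the work surface at z = 0. Lengths are in m, angles in rad, forces in N, time in s.
With the tool pointing down it reaches from about 0.35 to 0.775 m from the base axis. Payload 5.5 kg.
Tool frame: the origin (TCP) lies at the very end of the fingers, on their centre line; the grasp point (between the pads) lies 19 mm behind it; z points along the fingers, y is the line along which they close (so a half turn about z gives the same grasp; the last joint's range is limited). The gripper opens to 85 mm and grips with 20 to 120 N. Pads are 22 mm wide; open, the fingers measure 114 mm over their backs; the gripper's body (76 mm by 85 mm) begins 54 mm behind the grasp point. The pads swing forward as they close: fully open they stand 13 mm farther back than shut.
Start: joints at [-1.323, 0.313, 0.046, 1.304, 0, 1.431], TCP at [0.217, -0.532, 0.231] pointing down, gripper open.
Joint ranges: [-2.76, 2.76], [-0.86, 1.69], [-1.03, 1.26], [-2.2, 2.34], [-1.47, 1.5], [-3.14, 3.14]. Speed limits (rad/s): [2.57, 2.57, 3.14, 3.14, 3.14, 3.14].

## Interface

Orientations are given as a unit quaternion [w, x, y, z].
In Python, from workcell import get_state, read_camera, hand_in gives the robot as it stands.
- The arm moves only by the tool send_rows, never from a script. Its argument "increments" is a list of rows, each an object of numbers: "dx", "dy", "dz": the shift along the world's x, y, z in units of 25 mm (1.0 is 25 mm); "roll": the turn about the world's z in units of 8 degrees (1.0 is 8 degrees); "claw": the opening, from -1 (shut) to 1 (fully open). In form: [{"dx": .., "dy": .., "dz": .., "roll": .., "claw": ..}, ...]. A call has exactly 5 rows; each row is the pose to reach, as a shift and turn from the pose commanded when the call began; what a row does not reach only later rows make up. A row lasts 1/8 s, in which the tool goes at most 62.5 mm and 10.7 degrees, less where a joint would pass 70% of its speed; a pose out of reach is approached as far as the arm can. A call with a gripper value outside its range is refused whole. The fingers move at their own pace and stop on an object; "grip_force" is the grip in N (left out, the last holds). Time passes only in rows, so rows that repeat a pose let the fingers close, or fill a call up. It gives the time, the measured TCP pose, the force, the opening and the grip force at its end, in the units of the state.
- get_state(): the state, without advancing time (a new reading comes with each control period).
- read_camera(name): name is "scene" or "top"; returns a dict with "image" (480x640x3 uint8, blue, green, red), "fx", "fy", "cx", "cy" (pixels), "world_to_cam" (4x4, takes a point from world to camera coordinates). Camera axes: x right, y up, looking along -z (the intrinsics and any distortion apply to the point x, -y, -z); pixel columns grow to the right and rows downward; lengths in m; the calibration is good to about 2 mm. A picture is of the moment at which its call begins. There is no depth.
- hand_in(): hands the job in; it is judged then, once.
The state is a dict: "clock": time; "joint_pos": joint angles; "qvel": joint speeds; "tau": joint torques, N m; "tcp_pos": TCP position; "orientation": TCP orientation; "wrist_force": force on the tool from outside, world axes, zero at the start; "ft_torque": the same for the moment, N m; "finger_gap": finger opening in m; "grip_force": force on a finger pad.
Only numpy, scipy, OpenCV 4.12 (cv2) and the standard library are available. Lean on these libraries where they do the work, as an engineer would, in place of code of your own. Each camera call takes 0.05 s, during which the arm holds its last target. There are 200 camera calls.

## Task

Load the tray for the next machine set-up: draw the orange-headed locking pin out of the gate and hang it in the open notch on the tray's side, swing the red gate wide open, and slide every V-block and square T-nut lying on the board up the ramp and over the yellow lip until it lies flat on the tray floor. The blocks must be kept low: do not lift any of them more than about 3 cm off the board. Finally swing the gate fully shut again, leaving the pin hanging in the notch and the other things on the board where they are.

Things in the scene. Friction and masses are not known exactly. Their poses are not given: they have to be found in the camera images.
- tray: Fixed loading tray on a plywood board (board top z = 0.101). Origin: on the board, midway along the lip's inner edge; +y is the way in, x across, z up. Tray floor at z = 14 mm, y 0..160, x -80..80 mm; blue walls 8 mm thick, 50 mm high at both sides and the far end. Yellow lip y -8..0 mm, 20 mm high (6 mm above the floor behind it), x -80..80 mm.
- ramp_foot (a point): Middle of the ramp's foot, on the board (tray frame x 0, y = -118 mm). The plain aluminium ramp, 160 mm wide (x -80..80), rises from here in the tray's +y direction to the lip's top, z = 20 mm at y = -8 mm (10 degrees).
- bridge (a point): Middle of the underside of a fixed dark bridge bar over the tray floor, right behind the lip (tray frame y 18..28, z 75..83 mm, on posts at x = -84 and +84 mm). A hand holding a block cannot pass it; pushed blocks slide beneath it.
- pin: Loose locking pin, 70 mm long, 90 g; origin at its lower tip, z up the pin. Steel shaft 10 mm diameter, 42 mm long; above it an orange round head, 26 mm diameter, 28 mm tall. At the start it stands in a 12 mm bore (tray frame x = -95, y = -8 mm), tip 8 mm above the board, through the eye of the gate; its tip must rise 40 mm to clear the eye.
- notch (a point): Where the pin's tip is when the pin hangs in the notch (tray frame x = -112, y = 90, z = 8 mm). The notch is a steel fork outside the tray's -x wall, 44 to 50 mm above the board: slot 16 mm wide from x = -130 (open end) to x = -101 mm, open above. The pin's head rests on the fork, the shaft hangs through the slot.
- gate (a joint): Swing gate across the top of the ramp, hinge axis vertical. 0 = shut (across the lip, red bar 30 to 48 mm above the board), grows as the free end swings out over the ramp, away from the tray floor (tray's -y), to 1.65 rad; at 1.57 it lies along the ramp's +x side, 30 mm clear of the ramp. Stiff hinge (0.12 N m friction), stays where left. Free end 218 mm from the hinge.
- gate_handle (a point): Centre of the top of the gate's upright round black handle, 16 mm diameter, 30 mm tall (48 to 78 mm above the board), 130 mm from the hinge axis.
- gate_hinge (a point): Point on the hinge axis of the gate at handle-top height (tray frame x = 110, y = -8 mm).
- v_block_a: Steel V-block 50 x 50 x 40 mm, 0.42 kg, V groove on top along its x axis, 34 mm wide at the top and about 18 mm deep; grip it across its y faces, loose on the board; may be absent (None). Origin at the centre of its underside, z up.
- v_block_b: Second V-block, 50 x 50 x 40 mm, like v_block_a, loose on the board; may be absent (None). Origin at the centre of its underside, z up.
- t_nut_a: Steel T-slot nut, stepped block 28 x 28 mm, 18 mm tall, 90 g, loose on the board; may be absent (None). Origin at the centre of its underside, z up.
- t_nut_b: Second T-slot nut, 28 x 28 x 18 mm, like t_nut_a, loose on the board; may be absent (None). Origin at the centre of its underside, z up.
- nut: Bystander: steel hex nut 24 x 27 x 13 mm; origin under its centre.
- parallel: Bystander: ground steel bar 12 x 100 mm, 24 mm tall; origin under its centre.
- stud: Bystander: threaded stud 12 x 85 x 12 mm; origin under its centre.
- centre_punch: Bystander: centre punch 13 x 112 x 13 mm; origin under its centre.
- step_block: Bystander: black step block 28 x 60 x 36 mm; origin under its centre.

How it is judged:
On the way, in this order (a step that is already met when the one before it is completed fails the run):
1. the pin is drawn and hangs in the side notch, let go (distance between pin and notch below 0.013 m and angle between pin's own z axis and vertical below 0.2 rad and contact force between the fingers and pin below 0.3 N), for 0.2 s.
2. the gate is swung wide open (value of joint gate above 1.3 rad), for 0.2 s.
3. every block present lies flat on the tray floor (y of v_block_a in the frame of tray between 0.008 and 0.16 m and x of v_block_a in the frame of tray between -0.08 and 0.08 m and z of each of v_block_a, v_block_b, t_nut_a, t_nut_b in the frame of tray below 0.0165 m and angle between each of v_block_a, v_block_b, t_nut_a, t_nut_b's own z axis and vertical below 0.1 rad and y of v_block_b in the frame of tray between 0.008 and 0.16 m and x of v_block_b in the frame of tray between -0.08 and 0.08 m and y of t_nut_a in the frame of tray between 0.008 and 0.16 m and x of t_nut_a in the frame of tray between -0.08 and 0.08 m and y of t_nut_b in the frame of tray between 0.008 and 0.16 m and x of t_nut_b in the frame of tray between -0.08 and 0.08 m), for 0.2 s.
At the end, for the whole second after the job is handed in: Every V-block and T-nut present lies flat on the tray floor behind the lip (origin under 16.5 mm above the board, tilt under 0.1 rad), the gate is shut (under 0.1 rad), the pin hangs in the notch (tip within 13 mm of the site, tilt under 0.2 rad), all at rest (all of step 3 and distance between pin and notch below 0.013 m and angle between pin's own z axis and vertical below 0.2 rad and value of joint gate below 0.1 rad and linear speed of each of v_block_a, v_block_b, t_nut_a, t_nut_b, pin below 0.02 m/s); the robot touches nothing.
It fails at once if a V-block or T-nut is lifted more than 45 mm off the board (height (world z) of any of v_block_a, v_block_b, t_nut_a, t_nut_b above 0.146 m).
It fails at once if a bystander on the board is moved by more than 40 mm (distance of any of nut, parallel, stud, centre_punch, step_block from where it was at the start of the episode above 0.04 m).
Of v_block_a, v_block_b, t_nut_a, t_nut_b only 2 to 3 are there at a start; the rules pass over those that are not, and their reading is None.
At some moment in a run one of v_block_a, v_block_b, t_nut_a, t_nut_b may be knocked a few centimetres aside while the robot is not near it.
It also fails if it takes over 210 s, if anything falls off the work surface, if the arm or the gripper's body presses on something with over 40 N, if the wrist force passes 120 N, or if a joint passes its speed limit or range.

## Working session

There is one attempt and no reset: what is moved stays moved. The work goes in short steps, Python scripts to look and compute and a tool call to move; the robot and the scene stay as the last step left them, time stands still between calls to the robot, and variables do not carry over. Pictures are saved under pics/ and viewed, at most 14 in all, crops included, and the job is handed in when it is done.

Besides the shell and the picture viewer there is one more tool, called after ">>>" by a JSON object that holds its "method" and its "body", one argument or row to a line. send_rows: Moves the arm, as the interface text tells. Its arguments: {"type":"object","properties":{"increments":{"type":"array","items":{"type":"object","properties":{"dx":{"type":"number"},"dy":{"type":"number"},"dz":{"type":"number"},"roll":{"type":"number"},"claw":{"type":"number"}}}},"grip_force":{"type":"number"}},"required":["increments"]}

```bash
mkdir -p pics; ls; cat > h.py <<'E'
import numpy as np, cv2
from workcell import get_state, read_camera
def shot(n,f=None):
    c=read_camera(n)
    if f: cv2.imwrite('pics/'+f,c['image'])
    return c
def ray(c,u,v,z):
    M=np.linalg.inv(c['world_to_cam']); d=M[:3,:3]@np.array([(u-c['cx'])/c['fx'],-(v-c['cy'])/c['fy'],-1.])
    o=M[:3,3]; return o+d*(z-o[2])/d[2]
def proj(c,p):
    q=c['world_to_cam']@np.r_[p,1]; return np.array([c['cx']-c['fx']*q[0]/q[2], c['cy']+c['fy']*q[1]/q[2]])
E
python3 - <<'E'
from h import *
for n in('scene','top'):
    c=shot(n,n+'0.png'); print({k:v for k,v in c.items() if k!='image'})
print(get_state())
E
```

```text
pics
{'fx': 447.9536770744133, 'fy': 447.9536770744133, 'cx': 325.85529961540703, 'cy': 239.33867173054873, 'world_to_cam': array([[-0.83653134, -0.54730841, -0.02586167,  0.4232689 ],
       [ 0.2265329 , -0.38844879,  0.89319112, -0.28620852],
       [-0.49889695,  0.74132384,  0.44893295, -0.72934377],
       [ 0.        ,  0.        ,  0.        ,  1.        ]])}
{'fx': 616.5051620657554, 'fy': 616.5051620657554, 'cx': 324.20185637972907, 'cy': 237.48437657174665, 'world_to_cam': array([[ 0.0148449 , -0.99981778,  0.01200117, -0.05450177],
       [ 0.99826535,  0.01550361,  0.05679732, -0.52284199],
       [-0.05697304,  0.0111372 ,  0.9983136 , -1.40215997],
       [ 0.        ,  0.        ,  0.        ,  1.        ]])}
{'clock': 0.1, 'joint_pos': array([-1.32262663e+00,  3.13944783e-01,  4.51046148e-02,  1.30359575e+00,
       -1.33598967e-05,  1.43117181e+00]), 'qvel': array([-0.0004538 , -0.00189892,  0.00317481, -0.00153348,  0.00102103,
        0.00061528]), 'tau': array([ 1.49399359e-03, -4.81725168e+01,  2.99244958e+01,  1.26886839e-02,
       -2.42394763e-04, -6.87911594e-06]), 'tcp_pos': array([ 0.2172979 , -0.53187567,  0.23049187]), 'orientation': array([-8.18228702e-04,  9.81260446e-01,  1.92684365e-01, -5.11408370e-05]), 'wrist_force': array([ 0.69280705, -0.28415202,  0.07035807]), 'ft_torque': array([-0.04283847, -0.02015115,  0.00510037]), 'grip_force': 0.0, 'finger_gap': 0.08558508387457926}
```

View pics/top0.png

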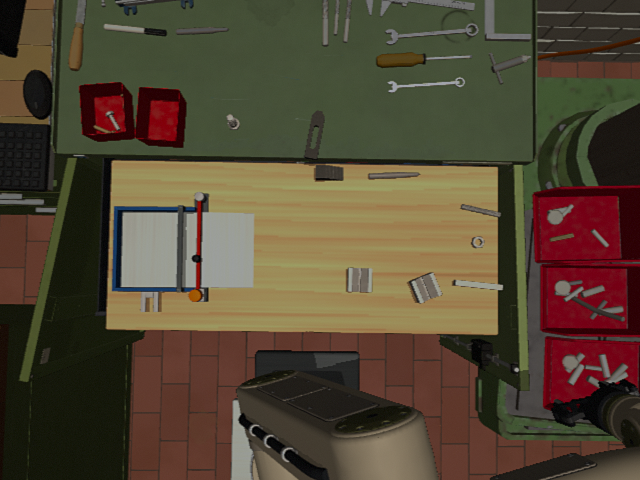

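View pics/scene0.png

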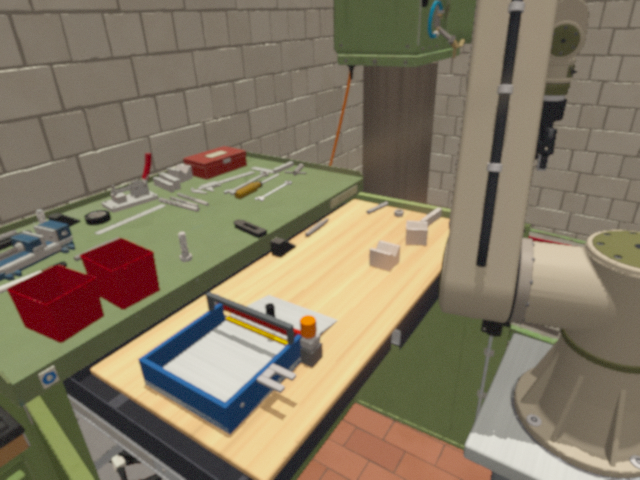

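The top view shows two V-blocks at about (360,280) and (425,288), the orange pin head at (195,296), the gate handle at (197,258), the hinge at (200,197) and the notch fork at (150,301). No T-nuts are visible. The bystanders are at the top and right of the board. Next I measure.

```bash
python3 - <<'E'
from h import *
c=shot('top'); im=c['image']; hsv=cv2.cvtColor(im,cv2.COLOR_BGR2HSV)
B=.101
def blob(m,box):
    k=np.zeros_like(m); x0,y0,x1,y1=box; k[y0:y1,x0:x1]=m[y0:y1,x0:x1]
    cs,_=cv2.findContours(k,0,2); return max(cs,key=cv2.contourArea)
o=blob(cv2.inRange(hsv,(8,150,120),(18,255,255)),(180,280,215,310))
(u,v),r=cv2.minEnclosingCircle(o); print('pin',u,v,r,ray(c,u,v,B+.078))
# handle
hb=blob(cv2.inRange(hsv,(0,0,0),(180,255,45)),(188,248,206,268)); (u,v),r=cv2.minEnclosingCircle(hb); print('handle',u,v,r,ray(c,u,v,B+.078))
bl=cv2.inRange(hsv,(100,120,40),(130,255,255)); t=blob(bl,(100,190,200,310)); print('tray rect',cv2.boundingRect(t)); 
x,y,w,h=cv2.boundingRect(t)
for p in((x,y),(x,y+h)): print(ray(c,*p,B+.05))
# blocks: low saturation
g=cv2.inRange(hsv,(0,0,60),(180,70,255))
g=cv2.morphologyEx(g,cv2.MORPH_CLOSE,np.ones((5,5)))
for box in((335,255,385,305),(400,265,450,312)):
    q=blob(g,box); rc=cv2.minAreaRect(q); P=[ray(c,*p,B+.04)[:2] for p in cv2.boxPoints(rc)]
    print(rc); print(np.round(ray(c,*rc[0],B+.04),4),np.round(P,3).tolist())
big=np.hstack([cv2.resize(im[255:315,330:450],None,fx=6,fy=6,interpolation=2),]); cv2.imwrite('pics/b.png',big)
E
```

```text
pin 194.02000427246094 295.4200134277344 6.1853179931640625 [0.39315432 0.21609124 0.179     ]
handle 196.625 258.5 4.862262725830078 [0.46765369 0.21282831 0.179     ]
tray rect (112, 207, 66, 84)
[0.57238708 0.39632349 0.151     ]
[0.39868204 0.39036024 0.151     ]
((359.5, 279.5), (23.0, 25.0), 90.0)
[ 0.4297 -0.1202  0.141 ] [[0.453, -0.094], [0.454, -0.146], [0.406, -0.147], [0.405, -0.094]]
((425.89794921875, 287.39495849609375), (24.803129196166992, 24.422380447387695), 67.61986541748047)
[ 0.4153 -0.2591  0.141 ] [[0.429, -0.226], [0.449, -0.273], [0.402, -0.293], [0.382, -0.246]]
```

View pics/b.png

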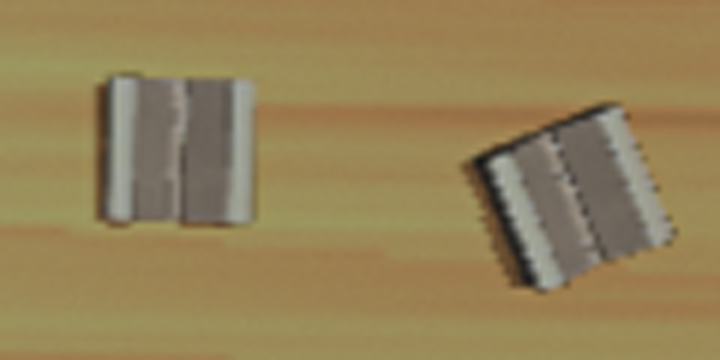

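The crop shows both V-blocks with grooves running image-vertical. Block 1 is aligned with world x and block 2 is turned about 22°. Next is the tray yaw from line fits.

```bash
python3 - <<'E'
from h import *
c=shot('top'); im=c['image']; hsv=cv2.cvtColor(im,cv2.COLOR_BGR2HSV); B=.101
bl=cv2.inRange(hsv,(100,120,40),(130,255,255))
def fit(pts,z,lab):
    P=np.array([ray(c,u,v,z)[:2] for u,v in pts],np.float32); l=cv2.fitLine(P,cv2.DIST_HUBER,0,.01,.01).ravel(); print(lab,np.degrees(np.arctan2(l[1],l[0])),l[2:],len(pts))
sub=bl.copy(); sub[:,178:]=0; 
cols=range(122,172)
fit([(u,np.where(sub[195:225,u])[0].min()+195-.5) for u in cols if sub[195:225,u].any()],B+.05,'+x wall outer(88)')
fit([(u,np.where(sub[270:305,u])[0].max()+270+.5) for u in cols if sub[270:305,u].any()],B+.05,'-x wall outer?')
fit([(np.where(sub[v,100:130])[0].min()+100-.5,v) for v in range(212,286) if sub[v,100:130].any()],B+.05,'far wall outer y=168')
r=cv2.inRange(hsv,(0,150,100),(6,255,255))|cv2.inRange(hsv,(174,150,100),(180,255,255))
fit([(np.mean(np.where(r[v,185:212])[0])+185,v) for v in range(210,288) if r[v,185:212].any() and not 250<v<267],B+.048,'red bar')
# ramp foot edge
s=cv2.inRange(hsv,(0,0,120),(180,50,255))
fit([(np.where(s[v,215:275])[0].max()+215.5,v) for v in range(220,282) if s[v,215:275].any()],B,'foot y=-118')
cv2.imwrite('pics/t.png',cv2.resize(im[185:315,100:270],None,fx=4.5,fy=4.5,interpolation=2))
for lab,(u,v) in dict(hinge=(200,197)).items(): print(ray(c,u,v,B+.078))
E
```

```text
+x wall outer(88) -89.07548 [0.5744739  0.33161512] 50
-x wall outer? -89.16926 [0.40078267 0.31628692] 50
far wall outer y=168 0.80576617 [0.48635265 0.39128014] 74
red bar 0.5756554 [0.51013035 0.21672429] 62
foot y=-118 1.2233775 [0.49736115 0.10646545] 62
[0.5928655  0.20930089 0.179     ]
```

View pics/t.png

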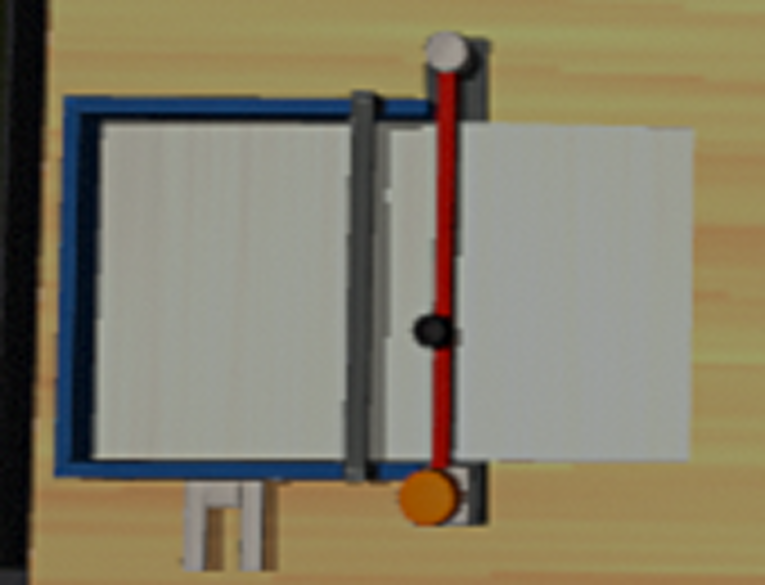

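>>> {"method": "send_rows", "body": {
  "increments": [
    {"dx":1.5,"dy":1.9,"dz":0.16,"roll":1.2,"claw":1},
    {"dx":3,"dy":3.8,"dz":0.32,"roll":2.4,"claw":1},
    {"dx":4.5,"dy":5.7,"dz":0.48,"roll":3.6,"claw":1},
    {"dx":6,"dy":7.6,"dz":0.64,"roll":4.8,"claw":1},
    {"dx":7.5,"dy":9.5,"dz":0.8,"roll":6,"claw":0.4}
  ],
  "grip_force": 40
}}

```text
clock: 0.82
tcp_pos: [0.4058, -0.2932, 0.2514]
orientation: [0.0, 0.817, 0.577, 0.0]
wrist_force: [0.9, -0.0, -0.2]
finger_gap: 0.0697
grip_force: 0.0
```

>>> {"method": "send_rows", "body": {
  "increments": [
    {"dx":0,"dy":2.3,"dz":0,"roll":0.52,"claw":0.4},
    {"dx":0,"dy":4.6,"dz":0,"roll":1.04,"claw":0.4},
    {"dx":0,"dy":6.9,"dz":0,"roll":1.56,"claw":0.4},
    {"dx":0,"dy":9.2,"dz":0,"roll":2.08,"claw":0.4},
    {"dx":0,"dy":11.5,"dz":0,"roll":2.6,"claw":0.4}
  ]
}}

```text
clock: 1.45
tcp_pos: [0.4046, -0.0056, 0.2514]
orientation: [0.0, 0.7, 0.714, 0.0]
wrist_force: [0.9, 0.9, 0.5]
finger_gap: 0.0598
grip_force: 0.0
```

>>> {"method": "send_rows", "body": {
  "increments": [
    {"dx":-0.1,"dy":2.2,"dz":0,"roll":0,"claw":0.4},
    {"dx":-0.2,"dy":4.4,"dz":0,"roll":0,"claw":0.4},
    {"dx":-0.3,"dy":6.6,"dz":0,"roll":0,"claw":0.4},
    {"dx":-0.42,"dy":8.86,"dz":0,"roll":0,"claw":0.4},
    {"dx":-0.42,"dy":8.86,"dz":0,"roll":0,"claw":0.4}
  ]
}}

```text
clock: 2.08
tcp_pos: [0.3935, 0.2175, 0.2511]
orientation: [-0.0, 0.698, 0.716, 0.0]
wrist_force: [-0.3, -1.1, 0.1]
finger_gap: 0.0597
grip_force: 0.0
```

```bash
cat >> h.py <<'E'
def st():
    s=get_state(); q=s['orientation']; w,x,y,z=q; ya=np.degrees(np.arctan2(w*w-x*x+y*y-z*z,2*(x*y-w*z)))
    print('t%.1f'%s['clock'],'tcp',np.round(s['tcp_pos'],4),'yang %.1f'%ya,'gap %.4f'%s['finger_gap'],'grip %.0f'%s['grip_force'],'F',np.round(s['wrist_force'],1),'q',np.round(s['joint_pos'],2))
def blob(m,box):
    k=np.zeros_like(m); x0,y0,x1,y1=box; k[y0:y1,x0:x1]=m[y0:y1,x0:x1]
    cs,_=cv2.findContours(k,0,2); return max(cs,key=cv2.contourArea)
def T(x,y):
    a=np.radians(.9); return np.array([.4892+x*np.cos(a)-y*np.sin(a), .2242+x*np.sin(a)+y*np.cos(a)])
E
python3 - <<'E'
from h import *
st(); print(T(-.095,-.008),T(-.112,.09))
c=shot('scene','s1.png'); hsv=cv2.cvtColor(c['image'],cv2.COLOR_BGR2HSV)
o=blob(cv2.inRange(hsv,(8,150,120),(18,255,255)),(290,305,330,350)); print(cv2.boundingRect(o))
print(proj(c,[*T(-.095,-.008),.179]),proj(c,[*T(-.095,-.008),.151]),proj(c,[*T(-.095,-.008),.165]), cv2.minAreaRect(o))
E
```

```text
t2.1 tcp [0.3935 0.2175 0.2511] yang 1.4 gap 0.0597 grip 0 F [-0.3 -1.1  0.1] q [ 0.33  0.06 -0.21  1.29  0.    1.87]
[0.39433738 0.21470879] [0.37580016 0.31242968]
(300, 316, 15, 22)
[307.09817046 317.89634763] [307.8993989  332.50836458] [307.50241886 325.26863267] ((307.0, 326.5), (21.0, 14.0), 90.0)
```

>>> {"method": "send_rows", "body": {
  "increments": [
    {"dx":0,"dy":0,"dz":-1.0,"roll":0,"claw":0.4},
    {"dx":0,"dy":0,"dz":-2.0,"roll":0,"claw":0.4},
    {"dx":0,"dy":0,"dz":-3.0,"roll":0,"claw":0.4},
    {"dx":0,"dy":0,"dz":-3.9,"roll":0,"claw":0.4},
    {"dx":0,"dy":0,"dz":-3.9,"roll":0,"claw":0.4}
  ]
}}

```text
clock: 2.75
tcp_pos: [0.3933, 0.2124, 0.1524]
orientation: [-0.001, 0.702, 0.713, -0.002]
wrist_force: [-0.5, 0.8, 1.0]
finger_gap: 0.0594
grip_force: 0.0
```

>>> {"method": "send_rows", "body": {
  "increments": [
    {"dx":0,"dy":0,"dz":0,"roll":0,"claw":-0.8},
    {"dx":0,"dy":0,"dz":0,"roll":0,"claw":-0.8},
    {"dx":0,"dy":0,"dz":0,"roll":0,"claw":-0.8},
    {"dx":0,"dy":0,"dz":0,"roll":0,"claw":-0.8},
    {"dx":0,"dy":0,"dz":0,"roll":0,"claw":-0.8}
  ]
}}

```text
clock: 3.38
tcp_pos: [0.395, 0.2141, 0.155]
orientation: [0.001, 0.701, 0.713, 0.001]
wrist_force: [-1.3, -2.4, 6.2]
finger_gap: 0.0247
grip_force: 39.1
```

```bash
python3 -c "
from h import *
st()"
```

```text
t3.4 tcp [0.395  0.2141 0.155 ] yang 1.0 gap 0.0247 grip 39 F [-1.3 -2.4  6.2] q [ 0.32  0.11 -0.4   1.06 -0.    1.87]
```

>>> {"method": "send_rows", "body": {
  "increments": [
    {"dx":0,"dy":0,"dz":0.4,"roll":0,"claw":-0.8},
    {"dx":0,"dy":0,"dz":0.9,"roll":0,"claw":-0.8},
    {"dx":0,"dy":0,"dz":1.5,"roll":0,"claw":-0.8},
    {"dx":0,"dy":0,"dz":2.1,"roll":0,"claw":-0.8},
    {"dx":0,"dy":0,"dz":2.6,"roll":0,"claw":-0.8}
  ]
}}

```text
clock: 4.0
tcp_pos: [0.3948, 0.2143, 0.2202]
orientation: [0.0, 0.701, 0.713, 0.001]
wrist_force: [0.5, -0.5, -0.6]
finger_gap: 0.0248
grip_force: 39.5
```

>>> {"method": "send_rows", "body": {
  "increments": [
    {"dx":-0.2,"dy":1,"dz":0,"roll":0,"claw":-0.8},
    {"dx":-0.4,"dy":2,"dz":0,"roll":0,"claw":-0.8},
    {"dx":-0.6,"dy":3,"dz":0,"roll":0,"claw":-0.8},
    {"dx":-0.74,"dy":3.9,"dz":0,"roll":0,"claw":-0.8},
    {"dx":-0.74,"dy":3.9,"dz":0,"roll":0,"claw":-0.8}
  ]
}}

```text
clock: 4.62
tcp_pos: [0.3758, 0.3127, 0.2191]
orientation: [0.0, 0.7, 0.714, 0.0]
wrist_force: [0.1, -0.2, -0.8]
finger_gap: 0.0249
grip_force: 39.5
```

>>> {"method": "send_rows", "body": {
  "increments": [
    {"claw":-0.8},
    {"claw":-0.8},
    {"claw":-0.8},
    {"claw":-0.8},
    {"claw":-0.8}
  ]
}}

```text
schema error: expected keys dx, dy, dz, roll, claw
```

```bash
python3 - <<'E'
from h import *
st()
a=shot('scene'); cv2.imwrite('pics/p1.png',np.vstack([cv2.resize(a['image'][270:430,200:400],None,fx=3.6,fy=3.6,interpolation=2)]))
t=T(-.112,.09)
for z in (.157,.151,.145): print(z,proj(a,[*t,z]),proj(a,[*T(-.112,.082),z]),proj(a,[*T(-.112,.098),z]))
E
```

```text
t4.6 tcp [0.3758 0.3127 0.2191] yang 1.1 gap 0.0249 grip 40 F [ 0.1 -0.2 -0.8] q [ 0.53  0.15 -0.19  1.23 -0.    2.08]
0.157 [277.64829337 372.11345774] [281.19719782 368.56875499] [274.02951709 375.7279496 ]
0.151 [277.97117959 375.42235321] [281.50164669 371.86115967] [274.37150986 379.05335167]
0.145 [278.29126079 378.70250329] [281.80347604 375.12523596] [274.71050264 382.34958306]
```

View pics/p1.png

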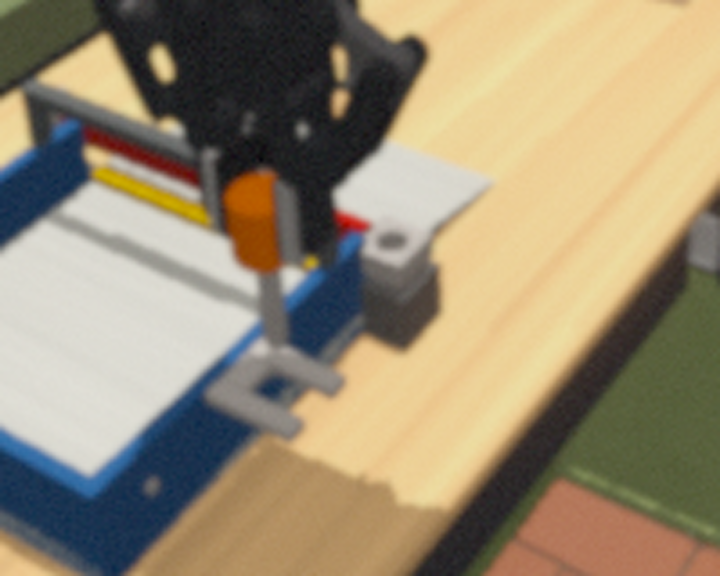

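The pin is held upright above the fork. Its shaft end is at about (276,366), with the fork slot below it. I check the slot position in the initial top picture.

```bash
python3 - <<'E'
from h import *
c=shot('top'); im=cv2.imread('pics/top0.png'); hsv=cv2.cvtColor(im,cv2.COLOR_BGR2HSV)
for v in (300,303,306,309): print(v,hsv[v,136:166,1].tolist())
print(hsv[285:318,144,1].tolist(),hsv[285:318,150,1].tolist())
for z in(.151,):
  for x,y in((-.112,.082),(-.112,.098),(-.130,.09),(-.101,.09)): print(x,y,proj(c,[*T(x,y),z]))
E
```

```text
300 [115, 117, 120, 119, 90, 23, 21, 25, 21, 37, 125, 143, 136, 124, 115, 115, 116, 71, 21, 24, 22, 13, 68, 146, 139, 122, 113, 114, 114, 113]
303 [123, 125, 125, 127, 95, 22, 23, 24, 20, 37, 129, 140, 134, 131, 121, 126, 121, 74, 21, 22, 20, 11, 69, 149, 141, 132, 119, 122, 119, 121]
306 [115, 114, 114, 116, 86, 22, 24, 20, 13, 41, 133, 141, 136, 123, 113, 116, 116, 48, 16, 24, 22, 17, 82, 143, 141, 124, 114, 113, 113, 114]
309 [114, 114, 117, 119, 74, 20, 23, 20, 11, 42, 132, 140, 135, 125, 117, 118, 112, 57, 22, 22, 22, 17, 95, 142, 138, 125, 115, 115, 116, 118]
[20, 22, 39, 211, 201, 203, 17, 27, 25, 26, 26, 26, 24, 25, 25, 21, 23, 21, 20, 24, 22, 13, 11, 11, 11, 9, 10, 110, 121, 123, 123, 123, 118] [21, 24, 34, 210, 203, 208, 25, 30, 29, 26, 24, 23, 47, 129, 123, 115, 120, 122, 121, 118, 111, 113, 112, 119, 117, 113, 118, 116, 116, 123, 123, 119, 114]
-0.112 0.082 [153.50333967 302.6937078 ]
-0.112 0.098 [145.70642622 302.70498352]
-0.13 0.09 [149.47199424 311.48720294]
-0.101 0.09 [149.6864634  297.33595221]
```

>>> {"method": "send_rows", "body": {
  "increments": [
    {"dx":0,"dy":0,"dz":-0.5,"roll":0,"claw":-0.8},
    {"dx":0,"dy":0,"dz":-1.0,"roll":0,"claw":-0.8},
    {"dx":0,"dy":0,"dz":-1.5,"roll":0,"claw":-0.8},
    {"dx":0,"dy":0,"dz":-2.0,"roll":0,"claw":-0.8},
    {"dx":0,"dy":0,"dz":-2.5,"roll":0,"claw":-0.8}
  ]
}}

```text
clock: 5.35
tcp_pos: [0.3758, 0.3115, 0.1553]
orientation: [-0.0, 0.701, 0.713, -0.0]
wrist_force: [0.6, 0.2, 4.7]
finger_gap: 0.0249
grip_force: 40.3
```

>>> {"method": "send_rows", "body": {
  "increments": [
    {"dx":0,"dy":0,"dz":0,"roll":0,"claw":-0.8},
    {"dx":0,"dy":0,"dz":0,"roll":0,"claw":-0.3},
    {"dx":0,"dy":0,"dz":0,"roll":0,"claw":-0.1},
    {"dx":0,"dy":0,"dz":0,"roll":0,"claw":0.1},
    {"dx":0,"dy":0,"dz":0,"roll":0,"claw":0.1}
  ]
}}

```text
clock: 5.98
tcp_pos: [0.376, 0.3117, 0.1564]
orientation: [0.0, 0.701, 0.713, 0.0]
wrist_force: [-0.3, 0.5, 1.0]
finger_gap: 0.047
grip_force: 0.0
```

```bash
python3 - <<'E'
from h import *
st()
a=shot('scene'); cv2.imwrite('pics/p2.png',cv2.resize(a['image'][270:430,200:400],None,fx=3.6,fy=3.6,interpolation=2))
E
```

```text
t6.0 tcp [0.376  0.3117 0.1564] yang 1.0 gap 0.0470 grip 0 F [-0.3  0.5  1. ] q [ 0.53  0.18 -0.31  1.07 -0.    2.08]
```

View pics/p2.png

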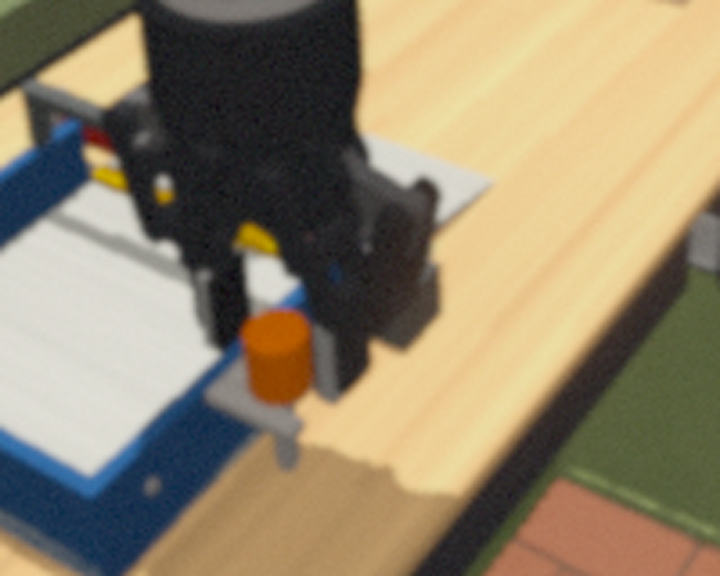

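The pin head, at crop (278,355), rests on the fork with the shaft hanging through the slot. Next I go to the gate handle.

>>> {"method": "send_rows", "body": {
  "increments": [
    {"dx":0,"dy":0,"dz":1.0,"roll":0,"claw":0.1},
    {"dx":0,"dy":0,"dz":2.4,"roll":0,"claw":0.1},
    {"dx":0,"dy":0,"dz":3.8,"roll":0,"claw":0.1},
    {"dx":0.9,"dy":-0.9,"dz":3.8,"roll":0,"claw":0.1},
    {"dx":2.0,"dy":-2.0,"dz":3.8,"roll":0,"claw":0.1}
  ]
}}

```text
clock: 6.65
tcp_pos: [0.4265, 0.2617, 0.2522]
orientation: [0.0, 0.7, 0.714, 0.001]
wrist_force: [0.2, 0.9, -0.4]
finger_gap: 0.0471
grip_force: 0.0
```

>>> {"method": "send_rows", "body": {
  "increments": [
    {"dx":1.0,"dy":-1.0,"dz":0,"roll":0,"claw":0},
    {"dx":1.74,"dy":-1.86,"dz":0,"roll":0,"claw":0},
    {"dx":1.74,"dy":-1.86,"dz":-1.3,"roll":0,"claw":0},
    {"dx":1.74,"dy":-1.86,"dz":-2.6,"roll":0,"claw":0},
    {"dx":1.74,"dy":-1.86,"dz":-3.8,"roll":0,"claw":0}
  ]
}}

```text
clock: 7.28
tcp_pos: [0.4694, 0.2149, 0.1553]
orientation: [0.0, 0.701, 0.713, 0.0]
wrist_force: [0.7, 0.1, 0.2]
finger_gap: 0.0426
grip_force: 0.0
```

>>> {"method": "send_rows", "body": {
  "increments": [
    {"dx":0,"dy":0,"dz":0,"roll":0,"claw":0},
    {"dx":0,"dy":0,"dz":0,"roll":0,"claw":-0.9},
    {"dx":0,"dy":0,"dz":0,"roll":0,"claw":-0.9},
    {"dx":0,"dy":0,"dz":0,"roll":0,"claw":-0.9},
    {"dx":0,"dy":0,"dz":0,"roll":0,"claw":-0.9}
  ],
  "grip_force": 30
}}

```text
clock: 7.9
tcp_pos: [0.4681, 0.2154, 0.1578]
orientation: [-0.001, 0.701, 0.714, -0.0]
wrist_force: [-6.5, 0.3, 3.6]
finger_gap: 0.0144
grip_force: 29.5
```

```bash
python3 - <<'E'
from h import *
st()
h=T(.11,-.008); p0=T(-.02,-.008); print(h,p0)
for k in range(1,11):
    th=k*.152; a=np.radians(180.9)+th; d=(h+.13*np.array([np.cos(a),np.sin(a)])-p0)/.025; print(k,d.round(2),round(np.degrees(th)/8,2))
E
```

```text
t7.9 tcp [0.4681 0.2154 0.1578] yang 1.1 gap 0.0144 grip 30 F [-6.5  0.3  3.6] q [ 0.27  0.23 -0.24  1.09  0.    1.83]
[0.59931209 0.21792879] [0.46932813 0.21588684]
1 [ 0.07 -0.79] 1.09
2 [ 0.26 -1.55] 2.18
3 [ 0.57 -2.28] 3.27
4 [ 0.98 -2.96] 4.35
5 [ 1.49 -3.56] 5.44
6 [ 2.08 -4.08] 6.53
7 [ 2.75 -4.5 ] 7.62
8 [ 3.47 -4.82] 8.71
9 [ 4.23 -5.03] 9.8
10 [ 5.02 -5.12] 10.89
```

>>> {"method": "send_rows", "body": {
  "increments": [
    {"dx":0.07,"dy":-0.79,"dz":0,"roll":1.09,"claw":-0.9},
    {"dx":0.26,"dy":-1.55,"dz":0,"roll":2.18,"claw":-0.9},
    {"dx":0.57,"dy":-2.28,"dz":0,"roll":3.27,"claw":-0.9},
    {"dx":0.98,"dy":-2.96,"dz":0,"roll":4.35,"claw":-0.9},
    {"dx":1.49,"dy":-3.56,"dz":0,"roll":5.44,"claw":-0.9}
  ]
}}

```text
clock: 8.52
tcp_pos: [0.5074, 0.1261, 0.1579]
orientation: [0.001, 0.384, 0.923, 0.001]
wrist_force: [1.8, 3.3, -1.4]
finger_gap: 0.0147
grip_force: 29.6
```

>>> {"method": "send_rows", "body": {
  "increments": [
    {"dx":0.59,"dy":-0.52,"dz":0,"roll":1.09,"claw":-0.9},
    {"dx":1.26,"dy":-0.94,"dz":0,"roll":2.18,"claw":-0.9},
    {"dx":1.98,"dy":-1.26,"dz":0,"roll":3.27,"claw":-0.9},
    {"dx":2.74,"dy":-1.47,"dz":0,"roll":4.36,"claw":-0.9},
    {"dx":3.53,"dy":-1.56,"dz":0,"roll":5.45,"claw":-0.9}
  ]
}}

```text
clock: 9.15
tcp_pos: [0.5961, 0.0892, 0.1579]
orientation: [0.001, 0.013, 1.0, 0.002]
wrist_force: [-0.2, 11.2, 0.2]
finger_gap: 0.015
grip_force: 30.3
```

```bash
python3 - <<'E'
from h import *
st()
E
```

```text
t9.2 tcp [0.5961 0.0892 0.1579] yang 88.5 gap 0.0150 grip 30 F [-0.2 11.2  0.2] q [ 0.01  0.39 -0.02  1.16  0.    0.04]
```

>>> {"method": "send_rows", "body": {
  "increments": [
    {"dx":0,"dy":0,"dz":0,"roll":0,"claw":-0.3},
    {"dx":0,"dy":0,"dz":0,"roll":0,"claw":0.0},
    {"dx":0,"dy":0,"dz":0,"roll":0,"claw":0.0},
    {"dx":0,"dy":0,"dz":1.5,"roll":0,"claw":0.0},
    {"dx":0,"dy":0,"dz":3.5,"roll":0,"claw":0.5}
  ]
}}

```text
clock: 9.78
tcp_pos: [0.5935, 0.087, 0.2437]
orientation: [-0.002, 0.017, 1.0, -0.0]
wrist_force: [0.3, -0.8, 0.8]
finger_gap: 0.0595
grip_force: 0.0
```

```bash
cat >> h.py <<'E'
def blocks(c,box=(255,165,500,325),z=.141):
    hsv=cv2.cvtColor(c['image'],cv2.COLOR_BGR2HSV); g=cv2.inRange(hsv,(0,0,60),(180,70,255)); g=cv2.morphologyEx(g,cv2.MORPH_CLOSE,np.ones((5,5)))
    k=np.zeros_like(g); x0,y0,x1,y1=box; k[y0:y1,x0:x1]=g[y0:y1,x0:x1]
    for q in cv2.findContours(k,0,2)[0]:
        a=cv2.contourArea(q)
        if a>80:
            rc=cv2.minAreaRect(q); P=np.array([ray(c,*p,z)[:2] for p in cv2.boxPoints(rc)]); e=P[1]-P[0]
            print(np.round(rc[0]),'area',a,'pos',P.mean(0).round(4),'ang %.1f'%(np.degrees(np.arctan2(e[1],e[0]))%90), np.linalg.norm(P[1]-P[0]).round(3),np.linalg.norm(P[2]-P[1]).round(3))
E
python3 - <<'E'
from h import *
st(); c=shot('top','t2.png'); blocks(c)
E
```

```text
t9.8 tcp [0.5935 0.087  0.2437] yang 88.1 gap 0.0595 grip 0 F [ 0.3 -0.8  0.8] q [ 0.01  0.36  0.15  1.36 -0.    0.04]
[477. 284.] area 204.5 pos [ 0.423  -0.3662] ang 84.1 0.012 0.094
[426. 287.] area 541.5 pos [ 0.4153 -0.2592] ang 23.1 0.051 0.052
[360. 280.] area 537.0 pos [ 0.4297 -0.1202] ang 0.9 0.052 0.048
[478. 242.] area 91.0 pos [ 0.5119 -0.3672] ang 0.9 0.023 0.021
[480. 210.] area 130.5 pos [ 0.5792 -0.3728] ang 77.7 0.01 0.083
[297. 200.] area 142.5 pos [0.5955 0.0132] ang 0.9 0.025 0.027
[282. 187.] area 87.5 pos [0.6203 0.0451] ang 17.0 0.033 0.024
[393. 175.] area 174.0 pos [ 0.6514 -0.1894] ang 3.0 0.104 0.011
[329. 171.] area 173.5 pos [ 0.6569 -0.0532] ang 1.0 0.055 0.025
[262. 244.] area 1063.0 pos [0.5009 0.0857] ang 1.2 0.333 0.027
```

View pics/t2.png

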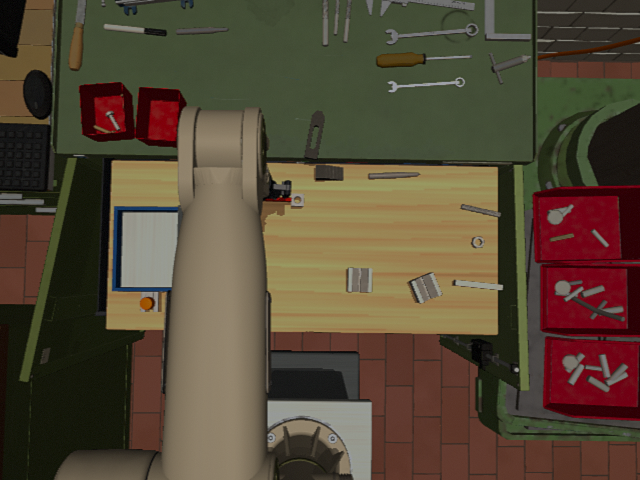

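Gate open (eye at (297,200)), pin in the notch at (148,303), both blocks unmoved. Now block 1.

>>> {"method": "send_rows", "body": {
  "increments": [
    {"dx":-1.32,"dy":-1.66,"dz":0,"roll":0.1,"claw":1},
    {"dx":-2.64,"dy":-3.32,"dz":0,"roll":0.2,"claw":1},
    {"dx":-3.96,"dy":-4.98,"dz":0,"roll":0.35,"claw":1},
    {"dx":-5.28,"dy":-6.65,"dz":0,"roll":0.35,"claw":1},
    {"dx":-6.6,"dy":-8.31,"dz":0,"roll":0.35,"claw":1}
  ]
}}

```text
clock: 10.45
tcp_pos: [0.4285, -0.1216, 0.2442]
orientation: [0.001, -0.008, 1.0, -0.0]
wrist_force: [0.6, -0.5, -0.2]
finger_gap: 0.0853
grip_force: 0.0
```

>>> {"method": "send_rows", "body": {
  "increments": [
    {"dx":0,"dy":0,"dz":-0.5,"roll":0,"claw":1},
    {"dx":0,"dy":0,"dz":-1.8,"roll":0,"claw":1},
    {"dx":0,"dy":0,"dz":-3.2,"roll":0,"claw":1},
    {"dx":0,"dy":0,"dz":-4.5,"roll":0,"claw":1},
    {"dx":0,"dy":0,"dz":-5.4,"roll":0,"claw":1}
  ]
}}

```text
clock: 11.08
tcp_pos: [0.4294, -0.1194, 0.1071]
orientation: [-0.001, -0.009, 1.0, 0.0]
wrist_force: [-0.3, 0.3, 0.3]
finger_gap: 0.0852
grip_force: 0.0
```

>>> {"method": "send_rows", "body": {
  "increments": [
    {"dx":0,"dy":0,"dz":0,"roll":0,"claw":1},
    {"dx":0,"dy":0,"dz":0,"roll":0,"claw":0},
    {"dx":0,"dy":0,"dz":0,"roll":0,"claw":0},
    {"dx":0,"dy":0,"dz":0,"roll":0,"claw":0},
    {"dx":0,"dy":0,"dz":0,"roll":0,"claw":0}
  ],
  "grip_force": 60
}}

```text
clock: 11.7
tcp_pos: [0.431, -0.1205, 0.1102]
orientation: [0.001, -0.008, 1.0, 0.0]
wrist_force: [-0.3, 3.1, 4.9]
finger_gap: 0.0492
grip_force: 64.1
```

```bash
python3 - <<'E'
from h import *
st(); print(T(-.04,-.06),T(.04,-.06))
E
```

```text
t11.7 tcp [ 0.431  -0.1205  0.1102] yang 91.0 gap 0.0492 grip 64 F [-0.3  3.1  4.9] q [-0.45  0.15 -0.48  0.94  0.   -0.47]
[0.45014737 0.16357911] [0.5301375  0.16483569]
```

>>> {"method": "send_rows", "body": {
  "increments": [
    {"dx":0,"dy":0,"dz":0.3,"roll":0,"claw":0},
    {"dx":0.14,"dy":2.0,"dz":0.35,"roll":0,"claw":0},
    {"dx":0.29,"dy":4.0,"dz":0.4,"roll":0,"claw":0},
    {"dx":0.43,"dy":6.0,"dz":0.45,"roll":0,"claw":0},
    {"dx":0.58,"dy":8.0,"dz":0.5,"roll":0,"claw":0}
  ]
}}

```text
clock: 12.32
tcp_pos: [0.4441, 0.0807, 0.1214]
orientation: [-0.0, -0.008, 1.0, -0.0]
wrist_force: [1.7, -1.1, -5.1]
finger_gap: 0.0492
grip_force: 64.0
```

>>> {"method": "send_rows", "body": {
  "increments": [
    {"dx":0.08,"dy":1.1,"dz":0.1,"roll":0,"claw":0},
    {"dx":0.16,"dy":2.2,"dz":0.2,"roll":0,"claw":0},
    {"dx":0.24,"dy":3.35,"dz":0.3,"roll":0,"claw":0},
    {"dx":0.24,"dy":3.35,"dz":0.3,"roll":0,"claw":0},
    {"dx":0.24,"dy":3.35,"dz":0.1,"roll":0,"claw":0}
  ]
}}

```text
clock: 12.95
tcp_pos: [0.4505, 0.163, 0.1242]
orientation: [0.0, -0.008, 1.0, -0.0]
wrist_force: [-10.3, -1.1, 39.2]
finger_gap: 0.0489
grip_force: 69.9
```

```bash
python3 - <<'E'
from h import *
st(); c=shot('scene'); cv2.imwrite('pics/s3.png',cv2.resize(c['image'][230:390,200:400],None,fx=3,fy=3,interpolation=2))
E
```

```text
t12.9 tcp [0.4505 0.163  0.1242] yang 91.0 gap 0.0489 grip 70 F [-10.3  -1.1  39.2] q [ 0.18  0.19 -0.39  0.99 -0.    0.16]
```

View pics/s3.png

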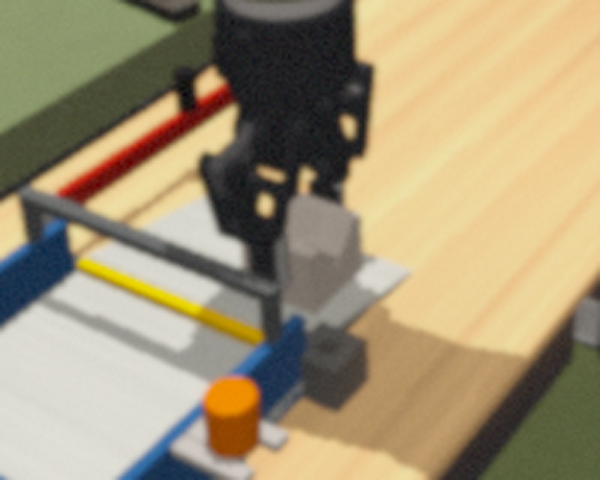

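The block is on the ramp at crop (320,250), pressed with 39 N. I ease up, release, back off, roll and set up for the push.

>>> {"method": "send_rows", "body": {
  "increments": [
    {"dx":0,"dy":0,"dz":0.1,"roll":0,"claw":0},
    {"dx":0,"dy":0,"dz":0.1,"roll":0,"claw":0.3},
    {"dx":0,"dy":0,"dz":0.1,"roll":0,"claw":0.5},
    {"dx":0,"dy":0,"dz":0.1,"roll":0,"claw":0.5},
    {"dx":0,"dy":0,"dz":0.8,"roll":0,"claw":0.6}
  ]
}}

```text
clock: 13.62
tcp_pos: [0.4496, 0.163, 0.1431]
orientation: [-0.001, -0.008, 1.0, -0.0]
wrist_force: [-0.0, 0.5, -0.2]
finger_gap: 0.0683
grip_force: 0.0
```

>>> {"method": "send_rows", "body": {
  "increments": [
    {"dx":0,"dy":0,"dz":1.8,"roll":0,"claw":0.6},
    {"dx":0,"dy":0,"dz":3.3,"roll":0,"claw":0.5},
    {"dx":0,"dy":-1,"dz":3.3,"roll":-1.2,"claw":0},
    {"dx":0,"dy":-2.2,"dz":3.3,"roll":-2.4,"claw":-0.5},
    {"dx":0,"dy":-3.2,"dz":3.3,"roll":-3.6,"claw":-0.5}
  ]
}}

```text
clock: 14.25
tcp_pos: [0.4507, 0.0824, 0.2267]
orientation: [0.001, 0.243, 0.97, 0.0]
wrist_force: [0.3, 0.6, -0.8]
finger_gap: 0.0215
grip_force: 0.0
```

>>> {"method": "send_rows", "body": {
  "increments": [
    {"dx":0,"dy":0,"dz":0,"roll":-1.2,"claw":-0.5},
    {"dx":0,"dy":0,"dz":0,"roll":-2.4,"claw":-0.5},
    {"dx":0,"dy":0,"dz":0,"roll":-3.6,"claw":-0.5},
    {"dx":0,"dy":0,"dz":0,"roll":-4.8,"claw":-0.5},
    {"dx":0,"dy":0,"dz":0,"roll":-6,"claw":-0.5}
  ]
}}

```text
clock: 14.88
tcp_pos: [0.4506, 0.0833, 0.2265]
orientation: [0.0, 0.617, 0.787, 0.0]
wrist_force: [-0.3, 0.2, 0.1]
finger_gap: 0.0212
grip_force: 0.0
```

```bash
python3 - <<'E'
from h import *
st(); c=shot('top','t4.png'); a=shot('scene','s4.png'); cv2.imwrite('pics/m4.png',np.hstack([cv2.resize(c['image'][180:330,100:300],None,fx=2,fy=2,interpolation=2),cv2.resize(a['image'][230:380,200:400],None,fx=2,fy=2,interpolation=2)]))
E
```

```text
t14.9 tcp [0.4506 0.0833 0.2265] yang 13.8 gap 0.0212 grip 0 F [-0.3  0.2  0.1] q [ 0.01  0.09 -0.25  1.23  0.    1.34]
```

View pics/m4.png

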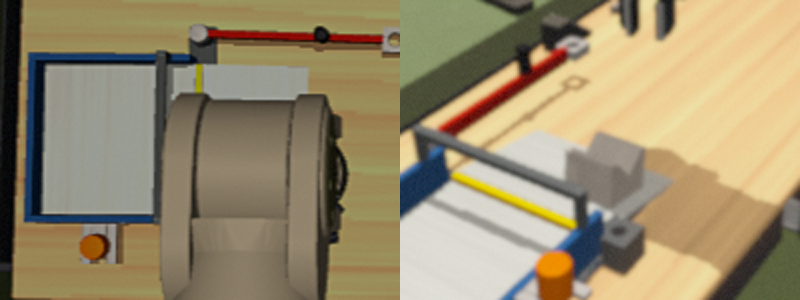

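The block stands on the ramp at about (605,170) in the right half, groove across. I finish the roll, go down and push.

>>> {"method": "send_rows", "body": {
  "increments": [
    {"dx":0,"dy":0,"dz":-0.8,"roll":-0.8,"claw":-0.5},
    {"dx":0,"dy":0,"dz":-1.6,"roll":-1.6,"claw":-0.5},
    {"dx":0,"dy":0,"dz":-2.5,"roll":-1.6,"claw":-0.5},
    {"dx":0,"dy":0,"dz":-3.3,"roll":-1.6,"claw":-0.5},
    {"dx":0,"dy":0,"dz":-3.9,"roll":-1.6,"claw":-0.5}
  ]
}}

```text
clock: 15.6
tcp_pos: [0.4503, 0.0832, 0.1281]
orientation: [-0.0, 0.698, 0.716, -0.0]
wrist_force: [0.2, -0.0, 0.9]
finger_gap: 0.0211
grip_force: 0.0
```

>>> {"method": "send_rows", "body": {
  "increments": [
    {"dx":0,"dy":0.7,"dz":0,"roll":0,"claw":-0.5},
    {"dx":0,"dy":1.4,"dz":0,"roll":0,"claw":-0.5},
    {"dx":0,"dy":2.0,"dz":0,"roll":0,"claw":-0.5},
    {"dx":0,"dy":2.6,"dz":0,"roll":0,"claw":-0.5},
    {"dx":0,"dy":3.2,"dz":0,"roll":0,"claw":-0.5}
  ]
}}

```text
clock: 16.23
tcp_pos: [0.4537, 0.1581, 0.1321]
orientation: [0.007, 0.7, 0.714, -0.002]
wrist_force: [-0.2, -24.1, 19.4]
finger_gap: 0.0215
grip_force: 12.3
```

>>> {"method": "send_rows", "body": {
  "increments": [
    {"dx":0,"dy":0.6,"dz":0,"roll":0,"claw":-0.5},
    {"dx":0,"dy":1.2,"dz":0,"roll":0,"claw":-0.5},
    {"dx":0,"dy":1.8,"dz":0,"roll":0,"claw":-0.5},
    {"dx":0,"dy":2.3,"dz":0,"roll":0,"claw":-0.5},
    {"dx":0,"dy":2.6,"dz":0,"roll":0,"claw":-0.5}
  ]
}}

```text
clock: 16.85
tcp_pos: [0.45, 0.2286, 0.1283]
orientation: [-0.0, 0.698, 0.716, -0.001]
wrist_force: [-0.8, -2.1, -1.0]
finger_gap: 0.0212
grip_force: 1.2
```

```bash
python3 - <<'E'
from h import *
st(); c=shot('top'); a=shot('scene'); cv2.imwrite('pics/m5.png',np.hstack([cv2.resize(c['image'][180:330,100:300],None,fx=2,fy=2,interpolation=2),cv2.resize(a['image'][230:380,200:400],None,fx=2,fy=2,interpolation=2)]))
blocks(c,(270,165,500,325))
E
```

```text
t16.9 tcp [0.45   0.2286 0.1283] yang 1.4 gap 0.0212 grip 1 F [-0.8 -2.1 -1. ] q [ 0.31  0.24 -0.32  1.02 -0.    1.86]
[477. 284.] area 204.5 pos [ 0.423  -0.3662] ang 84.1 0.012 0.094
[426. 287.] area 541.5 pos [ 0.4153 -0.2592] ang 23.1 0.051 0.052
[478. 242.] area 92.0 pos [ 0.5119 -0.3672] ang 0.9 0.023 0.021
[480. 210.] area 130.5 pos [ 0.5792 -0.3728] ang 77.7 0.01 0.083
[297. 200.] area 142.0 pos [0.5955 0.0132] ang 0.9 0.025 0.027
[393. 175.] area 174.0 pos [ 0.6514 -0.1894] ang 3.0 0.104 0.011
[329. 171.] area 194.5 pos [ 0.6563 -0.0534] ang 86.5 0.028 0.057
```

View pics/m5.png

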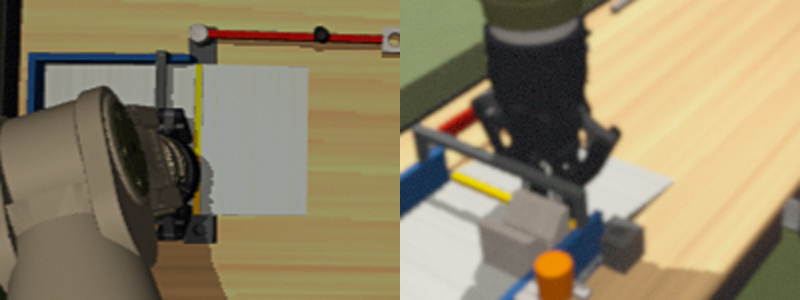

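Block 1 lies flat behind the lip, under and past the bridge (scene half (520,215)). Next, block 2.

>>> {"method": "send_rows", "body": {
  "increments": [
    {"dx":0,"dy":-1,"dz":0,"roll":0,"claw":-0.5},
    {"dx":0,"dy":-2,"dz":0.5,"roll":0,"claw":-0.5},
    {"dx":0,"dy":-2.5,"dz":2.4,"roll":0,"claw":0},
    {"dx":0,"dy":-3,"dz":4.2,"roll":1.2,"claw":1},
    {"dx":0,"dy":-5,"dz":4.2,"roll":2.4,"claw":1}
  ]
}}

```text
clock: 17.58
tcp_pos: [0.4532, 0.104, 0.2378]
orientation: [0.003, 0.566, 0.824, 0.003]
wrist_force: [0.9, 0.3, -0.3]
finger_gap: 0.0747
grip_force: 0.0
```

>>> {"method": "send_rows", "body": {
  "increments": [
    {"dx":-0.2,"dy":-1.5,"dz":0,"roll":1.2,"claw":1},
    {"dx":-0.4,"dy":-3,"dz":0,"roll":2.4,"claw":1},
    {"dx":-0.6,"dy":-4.5,"dz":0,"roll":3.6,"claw":1},
    {"dx":-0.8,"dy":-6,"dz":0,"roll":4.8,"claw":1},
    {"dx":-1.0,"dy":-7.5,"dz":0,"roll":6,"claw":1}
  ]
}}

```text
clock: 18.2
tcp_pos: [0.4254, -0.0853, 0.2341]
orientation: [0.001, 0.183, 0.983, 0.0]
wrist_force: [0.8, -0.3, 0.6]
finger_gap: 0.0856
grip_force: 0.0
```

>>> {"method": "send_rows", "body": {
  "increments": [
    {"dx":-0.1,"dy":-1.5,"dz":0,"roll":1.2,"claw":1},
    {"dx":-0.2,"dy":-3,"dz":0,"roll":2.4,"claw":1},
    {"dx":-0.3,"dy":-4.5,"dz":0,"roll":3.6,"claw":1},
    {"dx":-0.4,"dy":-6,"dz":0,"roll":4.8,"claw":1},
    {"dx":-0.4,"dy":-7,"dz":0,"roll":5.6,"claw":1}
  ]
}}

```text
clock: 18.82
tcp_pos: [0.4154, -0.2609, 0.2339]
orientation: [0.001, -0.204, 0.979, -0.0]
wrist_force: [-0.3, -0.5, -1.0]
finger_gap: 0.0852
grip_force: 0.0
```

```bash
python3 - <<'E'
from h import *
st(); c=shot('top'); blocks(c,(370,250,460,325)); a=shot('scene','s6.png')
cv2.imwrite('pics/m6.png',np.hstack([cv2.resize(c['image'][180:330,100:300],None,fx=2,fy=2,interpolation=2),cv2.resize(a['image'][190:340,340:540],None,fx=2,fy=2,interpolation=2)]))
E
```

```text
t18.8 tcp [ 0.4154 -0.2609  0.2339] yang 113.5 gap 0.0852 grip 0 F [-0.3 -0.5 -1. ] q [-0.73  0.15 -0.16  1.26  0.   -1.14]
[450. 316.] area 137.5 pos [ 0.3576 -0.3088] ang 0.8 0.04 0.035
[424. 282.] area 218.5 pos [ 0.4259 -0.2549] ang 27.2 0.052 0.027
```

View pics/m6.png

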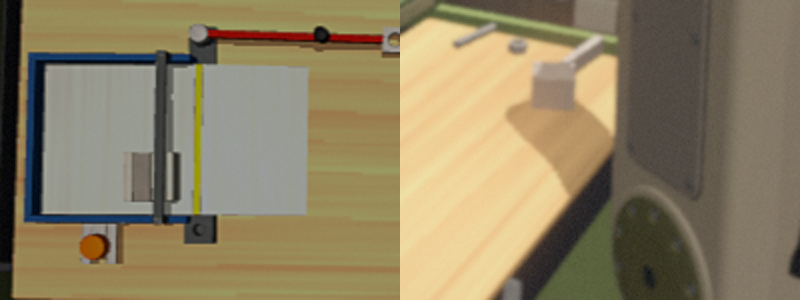

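Block 1 lies flat in the tray (left half (150,177)) and block 2 has not moved. The parallel is close by, so I use a narrower opening.

>>> {"method": "send_rows", "body": {
  "increments": [
    {"dx":0,"dy":0,"dz":-1.0,"roll":0,"claw":0.58},
    {"dx":0,"dy":0,"dz":-2.0,"roll":0,"claw":0.58},
    {"dx":0,"dy":0,"dz":-3.0,"roll":0,"claw":0.58},
    {"dx":0,"dy":0,"dz":-4.0,"roll":0,"claw":0.58},
    {"dx":0,"dy":0,"dz":-5.0,"roll":0,"claw":0.58}
  ]
}}

```text
clock: 19.55
tcp_pos: [0.4156, -0.2582, 0.1083]
orientation: [0.0, -0.202, 0.979, 0.0]
wrist_force: [0.2, 0.2, -0.3]
finger_gap: 0.0674
grip_force: 0.0
```

>>> {"method": "send_rows", "body": {
  "increments": [
    {"dx":0,"dy":0,"dz":0,"roll":0,"claw":0},
    {"dx":0,"dy":0,"dz":0,"roll":0,"claw":0},
    {"dx":0,"dy":0,"dz":0,"roll":0,"claw":0},
    {"dx":0,"dy":0,"dz":0,"roll":0,"claw":0},
    {"dx":0,"dy":0,"dz":0.3,"roll":0,"claw":0}
  ],
  "grip_force": 60
}}

```text
clock: 20.18
tcp_pos: [0.4151, -0.259, 0.1163]
orientation: [-0.0, -0.202, 0.979, 0.0]
wrist_force: [0.5, -0.4, -3.5]
finger_gap: 0.0494
grip_force: 63.2
```

```bash
python3 - <<'E'
from h import *
st(); print(T(.04,-.06))
E
```

```text
t20.2 tcp [ 0.4151 -0.259   0.1163] yang 113.3 gap 0.0494 grip 63 F [ 0.5 -0.4 -3.5] q [-0.72  0.22 -0.37  0.98  0.   -1.13]
[0.5301375  0.16483569]
```

>>> {"method": "send_rows", "body": {
  "increments": [
    {"dx":0.57,"dy":2.1,"dz":0.05,"roll":-0.56,"claw":0},
    {"dx":1.14,"dy":4.2,"dz":0.05,"roll":-1.12,"claw":0},
    {"dx":1.71,"dy":6.3,"dz":0.1,"roll":-1.68,"claw":0},
    {"dx":2.28,"dy":8.4,"dz":0.1,"roll":-2.24,"claw":0},
    {"dx":2.85,"dy":10.5,"dz":0.15,"roll":-2.8,"claw":0}
  ]
}}

```text
clock: 20.8
tcp_pos: [0.4873, 0.0048, 0.1209]
orientation: [0.001, -0.007, 1.0, -0.0]
wrist_force: [0.8, -0.5, -4.0]
finger_gap: 0.0491
grip_force: 63.6
```

>>> {"method": "send_rows", "body": {
  "increments": [
    {"dx":0.5,"dy":1.8,"dz":0.1,"roll":0,"claw":0},
    {"dx":1.0,"dy":3.6,"dz":0.2,"roll":0,"claw":0},
    {"dx":1.4,"dy":5.2,"dz":0.3,"roll":0,"claw":0},
    {"dx":1.75,"dy":6.45,"dz":0.3,"roll":0,"claw":0},
    {"dx":1.75,"dy":6.45,"dz":0.2,"roll":0,"claw":0}
  ]
}}

```text
clock: 21.42
tcp_pos: [0.5313, 0.1666, 0.1257]
orientation: [0.001, -0.01, 1.0, 0.0]
wrist_force: [-0.8, -0.8, -3.5]
finger_gap: 0.0495
grip_force: 63.9
```

>>> {"method": "send_rows", "body": {
  "increments": [
    {"dx":0,"dy":0,"dz":0,"roll":0,"claw":0.3},
    {"dx":0,"dy":0,"dz":0,"roll":0,"claw":0.5},
    {"dx":0,"dy":0,"dz":0,"roll":0,"claw":0.5},
    {"dx":0,"dy":0,"dz":0.7,"roll":0,"claw":0.6},
    {"dx":0,"dy":0,"dz":2,"roll":0,"claw":0.6}
  ]
}}

```text
clock: 22.05
tcp_pos: [0.5295, 0.1637, 0.1747]
orientation: [-0.001, -0.008, 1.0, -0.0]
wrist_force: [0.5, -0.3, 0.6]
finger_gap: 0.0681
grip_force: 0.0
```

>>> {"method": "send_rows", "body": {
  "increments": [
    {"dx":0,"dy":0,"dz":1.8,"roll":0,"claw":0.5},
    {"dx":0,"dy":-1,"dz":2,"roll":-1.2,"claw":0},
    {"dx":0,"dy":-2.2,"dz":2,"roll":-2.4,"claw":-0.5},
    {"dx":0,"dy":-3.2,"dz":2,"roll":-3.6,"claw":-0.5},
    {"dx":0,"dy":-3.2,"dz":2,"roll":-4.8,"claw":-0.5}
  ]
}}

```text
clock: 22.68
tcp_pos: [0.5306, 0.0823, 0.2256]
orientation: [0.0, 0.325, 0.946, 0.0]
wrist_force: [0.2, -0.3, 0.4]
finger_gap: 0.0212
grip_force: 0.0
```

```bash
python3 - <<'E'
from h import *
st(); c=shot('top'); a=shot('scene')
cv2.imwrite('pics/m7.png',np.hstack([cv2.resize(c['image'][180:330,100:300],None,fx=2,fy=2,interpolation=2),cv2.resize(a['image'][230:380,200:400],None,fx=2,fy=2,interpolation=2)]))
E
```

```text
t22.7 tcp [0.5306 0.0823 0.2256] yang 52.0 gap 0.0212 grip 0 F [ 0.2 -0.3  0.4] q [ 0.    0.24 -0.07  1.26 -0.    0.67]
```

View pics/m7.png

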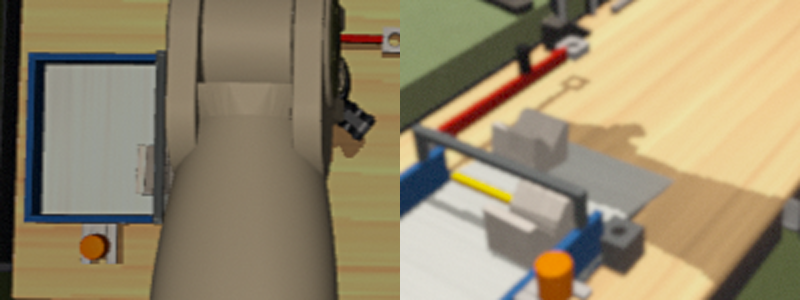

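Block 2 is on the ramp (right half (530,140)). Same push again.

>>> {"method": "send_rows", "body": {
  "increments": [
    {"dx":0,"dy":0,"dz":0,"roll":-1.28,"claw":-0.5},
    {"dx":0,"dy":0,"dz":0,"roll":-2.56,"claw":-0.5},
    {"dx":0,"dy":0,"dz":0,"roll":-3.84,"claw":-0.5},
    {"dx":0,"dy":0,"dz":-0.6,"roll":-5.12,"claw":-0.5},
    {"dx":0,"dy":0,"dz":-1.2,"roll":-6.4,"claw":-0.5}
  ]
}}

```text
clock: 23.4
tcp_pos: [0.5306, 0.0846, 0.1951]
orientation: [0.0, 0.7, 0.715, 0.0]
wrist_force: [-0.3, -0.5, 0.5]
finger_gap: 0.0212
grip_force: 0.0
```

>>> {"method": "send_rows", "body": {
  "increments": [
    {"dx":0,"dy":0,"dz":-0.8,"roll":0,"claw":-0.5},
    {"dx":0,"dy":0,"dz":-1.8,"roll":0,"claw":-0.5},
    {"dx":0,"dy":0,"dz":-2.65,"roll":0,"claw":-0.5},
    {"dx":0,"dy":0.6,"dz":-2.65,"roll":0,"claw":-0.5},
    {"dx":0,"dy":1.2,"dz":-2.65,"roll":0,"claw":-0.5}
  ]
}}

```text
clock: 24.02
tcp_pos: [0.5309, 0.1156, 0.1298]
orientation: [0.0, 0.698, 0.716, 0.001]
wrist_force: [-0.4, -0.2, -0.2]
finger_gap: 0.0213
grip_force: 0.0
```

>>> {"method": "send_rows", "body": {
  "increments": [
    {"dx":0,"dy":0.5,"dz":0,"roll":0,"claw":-0.5},
    {"dx":0,"dy":1.0,"dz":0,"roll":0,"claw":-0.5},
    {"dx":0,"dy":1.5,"dz":0,"roll":0,"claw":-0.5},
    {"dx":0,"dy":2.0,"dz":0,"roll":0,"claw":-0.5},
    {"dx":0,"dy":2.5,"dz":0,"roll":0,"claw":-0.5}
  ]
}}

```text
clock: 24.65
tcp_pos: [0.5337, 0.1746, 0.1328]
orientation: [0.005, 0.7, 0.714, 0.001]
wrist_force: [1.5, -2.3, 2.1]
finger_gap: 0.0218
grip_force: 0.9
```

>>> {"method": "send_rows", "body": {
  "increments": [
    {"dx":0,"dy":0.5,"dz":0,"roll":0,"claw":-0.5},
    {"dx":0,"dy":1.0,"dz":0,"roll":0,"claw":-0.5},
    {"dx":0,"dy":1.5,"dz":0,"roll":0,"claw":-0.5},
    {"dx":0,"dy":2.05,"dz":0,"roll":0,"claw":-0.5},
    {"dx":0,"dy":2.05,"dz":0,"roll":0,"claw":-0.5}
  ]
}}

```text
clock: 25.28
tcp_pos: [0.5299, 0.2299, 0.1283]
orientation: [-0.001, 0.698, 0.716, -0.0]
wrist_force: [0.3, 0.2, -0.3]
finger_gap: 0.0214
grip_force: 0.0
```

>>> {"method": "send_rows", "body": {
  "increments": [
    {"dx":0,"dy":-1,"dz":0,"roll":0,"claw":-0.5},
    {"dx":0,"dy":-2,"dz":0.5,"roll":0,"claw":-0.5},
    {"dx":0,"dy":-2.5,"dz":2.4,"roll":0,"claw":-0.5},
    {"dx":0,"dy":-3,"dz":4.5,"roll":1.2,"claw":0},
    {"dx":0,"dy":-5,"dz":4.5,"roll":2.4,"claw":0}
  ]
}}

```text
clock: 25.9
tcp_pos: [0.5332, 0.1044, 0.2461]
orientation: [0.003, 0.566, 0.824, 0.003]
wrist_force: [1.2, 0.0, -0.4]
finger_gap: 0.0425
grip_force: 0.0
```

```bash
python3 - <<'E'
from h import *
st(); c=shot('top'); a=shot('scene')
cv2.imwrite('pics/m8.png',np.hstack([cv2.resize(c['image'][180:330,100:300],None,fx=2,fy=2,interpolation=2),cv2.resize(a['image'][230:380,200:400],None,fx=2,fy=2,interpolation=2)]))
E
```

```text
t25.9 tcp [0.5332 0.1044 0.2461] yang 21.1 gap 0.0425 grip 0 F [ 1.2  0.  -0.4] q [ 0.04  0.24 -0.02  1.31  0.    1.25]
```

View pics/m8.png

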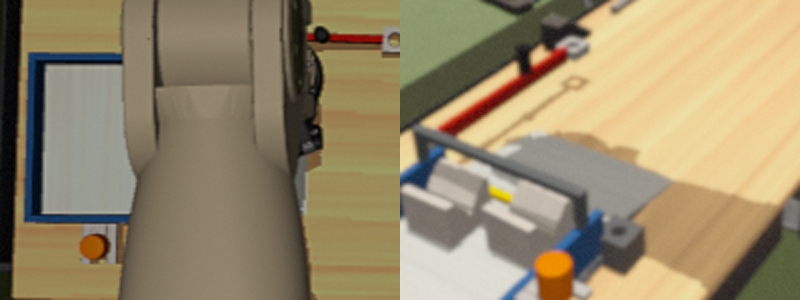

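Both V-blocks lie flat in the tray (right half (445,205) and (530,215)). Now I close the gate.

>>> {"method": "send_rows", "body": {
  "increments": [
    {"dx":0.5,"dy":-0.1,"dz":0.2,"roll":1.2,"claw":0},
    {"dx":1.0,"dy":-0.2,"dz":0.2,"roll":2.4,"claw":0},
    {"dx":1.5,"dy":-0.3,"dz":0.2,"roll":3.6,"claw":0},
    {"dx":2.0,"dy":-0.45,"dz":0.2,"roll":4.8,"claw":0},
    {"dx":2.6,"dy":-0.6,"dz":0.2,"roll":6,"claw":0}
  ]
}}

```text
clock: 26.62
tcp_pos: [0.5955, 0.089, 0.2457]
orientation: [-0.001, 0.184, 0.983, 0.0]
wrist_force: [0.5, 0.1, 0.0]
finger_gap: 0.0426
grip_force: 0.0
```

>>> {"method": "send_rows", "body": {
  "increments": [
    {"dx":0,"dy":0,"dz":0,"roll":1.2,"claw":0},
    {"dx":0,"dy":0,"dz":0,"roll":2.5,"claw":0},
    {"dx":0,"dy":0,"dz":-0.5,"roll":2.5,"claw":0},
    {"dx":0,"dy":0,"dz":-1.0,"roll":2.5,"claw":0},
    {"dx":0,"dy":0,"dz":-1.0,"roll":2.5,"claw":0}
  ]
}}

```text
clock: 27.25
tcp_pos: [0.5942, 0.0884, 0.2192]
orientation: [-0.002, 0.014, 1.0, 0.0]
wrist_force: [-0.2, 0.5, -0.0]
finger_gap: 0.0424
grip_force: 0.0
```

```bash
python3 - <<'E'
from h import *
st(); im=cv2.imread('pics/t4.png'); c=shot('top'); hsv=cv2.cvtColor(im,cv2.COLOR_BGR2HSV)
o=blob(cv2.inRange(hsv,(0,0,0),(180,255,50)),(250,188,270,206)); (u,v),r=cv2.minEnclosingCircle(o); print(u,v,r,ray(c,u,v,.179))
E
```

```text
t27.2 tcp [0.5942 0.0884 0.2192] yang 88.4 gap 0.0424 grip 0 F [-0.2  0.5 -0. ] q [0.01 0.37 0.1  1.3  0.   0.04]
258.0 198.5 6.18475866317749 [0.59171805 0.0913363  0.179     ]
```

>>> {"method": "send_rows", "body": {
  "increments": [
    {"dx":0,"dy":0,"dz":-1.3,"roll":0,"claw":0},
    {"dx":0,"dy":0,"dz":-2.6,"roll":0,"claw":0},
    {"dx":0,"dy":0,"dz":-2.6,"roll":0,"claw":-0.9},
    {"dx":0,"dy":0,"dz":-2.6,"roll":0,"claw":-0.9},
    {"dx":0,"dy":0,"dz":-2.6,"roll":0,"claw":-0.9}
  ],
  "grip_force": 30
}}

```text
clock: 27.92
tcp_pos: [0.595, 0.0893, 0.1564]
orientation: [-0.001, 0.013, 1.0, 0.001]
wrist_force: [0.7, 4.1, -8.4]
finger_gap: 0.0146
grip_force: 30.1
```

>>> {"method": "send_rows", "body": {
  "increments": [
    {"dx":0,"dy":0,"dz":0,"roll":0,"claw":-0.9},
    {"dx":0,"dy":0,"dz":0,"roll":0,"claw":-0.9},
    {"dx":0,"dy":0,"dz":0,"roll":0,"claw":-0.9},
    {"dx":0,"dy":0,"dz":0,"roll":0,"claw":-0.9},
    {"dx":0,"dy":0,"dz":0,"roll":0,"claw":-0.9}
  ]
}}

```text
clock: 28.55
tcp_pos: [0.595, 0.0893, 0.1564]
orientation: [-0.001, 0.013, 1.0, 0.001]
wrist_force: [0.5, 5.5, -8.3]
finger_gap: 0.015
grip_force: 30.1
```

>>> {"method": "send_rows", "body": {
  "increments": [
    {"dx":-0.79,"dy":0.09,"dz":0,"roll":-1.09,"claw":-0.9},
    {"dx":-1.55,"dy":0.3,"dz":0,"roll":-2.18,"claw":-0.9},
    {"dx":-2.27,"dy":0.62,"dz":0,"roll":-3.27,"claw":-0.9},
    {"dx":-2.94,"dy":1.04,"dz":0,"roll":-4.36,"claw":-0.9},
    {"dx":-3.53,"dy":1.56,"dz":0,"roll":-5.45,"claw":-0.9}
  ]
}}

```text
clock: 29.18
tcp_pos: [0.5064, 0.127, 0.1564]
orientation: [-0.0, 0.386, 0.923, -0.001]
wrist_force: [2.4, 2.6, -11.4]
finger_gap: 0.0148
grip_force: 30.0
```

>>> {"method": "send_rows", "body": {
  "increments": [
    {"dx":-0.51,"dy":0.6,"dz":0,"roll":-1.09,"claw":-0.9},
    {"dx":-0.92,"dy":1.28,"dz":0,"roll":-2.17,"claw":-0.9},
    {"dx":-1.23,"dy":2.01,"dz":0,"roll":-3.26,"claw":-0.9},
    {"dx":-1.42,"dy":2.77,"dz":0,"roll":-4.35,"claw":-0.9},
    {"dx":-1.49,"dy":3.56,"dz":0,"roll":-5.44,"claw":-0.9}
  ]
}}

```text
clock: 29.8
tcp_pos: [0.468, 0.2159, 0.1564]
orientation: [-0.0, 0.7, 0.714, -0.002]
wrist_force: [-0.9, -0.9, -8.1]
finger_gap: 0.0149
grip_force: 30.3
```

>>> {"method": "send_rows", "body": {
  "increments": [
    {"dx":0,"dy":0,"dz":0,"roll":0,"claw":-0.9},
    {"dx":0,"dy":0,"dz":0,"roll":0,"claw":-0.3},
    {"dx":0,"dy":0,"dz":0,"roll":0,"claw":0},
    {"dx":0,"dy":0,"dz":0,"roll":0,"claw":0},
    {"dx":0,"dy":0,"dz":0.8,"roll":0,"claw":0}
  ]
}}

```text
clock: 30.42
tcp_pos: [0.4695, 0.2156, 0.1758]
orientation: [-0.0, 0.699, 0.716, -0.001]
wrist_force: [0.2, -0.4, -0.0]
finger_gap: 0.043
grip_force: 0.0
```

>>> {"method": "send_rows", "body": {
  "increments": [
    {"dx":0,"dy":0,"dz":1.5,"roll":0,"claw":0},
    {"dx":0,"dy":0,"dz":3.2,"roll":0,"claw":0},
    {"dx":0,"dy":-2,"dz":3.2,"roll":0,"claw":0},
    {"dx":0,"dy":-4,"dz":3.2,"roll":0,"claw":0},
    {"dx":0,"dy":-6,"dz":3.2,"roll":0,"claw":0}
  ]
}}

```text
clock: 31.05
tcp_pos: [0.4704, 0.0646, 0.2571]
orientation: [0.001, 0.698, 0.716, 0.001]
wrist_force: [0.6, -0.3, -0.5]
finger_gap: 0.0427
grip_force: 0.0
```

>>> {"method": "send_rows", "body": {
  "increments": [
    {"dx":0,"dy":-2,"dz":0,"roll":0,"claw":0},
    {"dx":0,"dy":-4,"dz":0,"roll":0,"claw":0},
    {"dx":0,"dy":-6,"dz":0,"roll":0,"claw":0},
    {"dx":0,"dy":-6,"dz":0,"roll":0,"claw":0},
    {"dx":0,"dy":-6,"dz":0,"roll":0,"claw":0}
  ]
}}

```text
clock: 31.68
tcp_pos: [0.4699, -0.0839, 0.2566]
orientation: [0.0, 0.699, 0.715, 0.0]
wrist_force: [-0.6, 0.1, -0.6]
finger_gap: 0.0428
grip_force: 0.0
```

```bash
python3 - <<'E'
from h import *
st(); c=shot('top'); a=shot('scene')
cv2.imwrite('pics/m9.png',np.hstack([cv2.resize(c['image'][180:330,100:300],None,fx=2,fy=2,interpolation=2),cv2.resize(a['image'][230:380,200:400],None,fx=2,fy=2,interpolation=2)]))
E
```

```text
t31.7 tcp [ 0.4699 -0.0839  0.2566] yang 1.3 gap 0.0428 grip 0 F [-0.6  0.1 -0.6] q [-0.35  0.12 -0.14  1.31  0.    1.2 ]
```

View pics/m9.png

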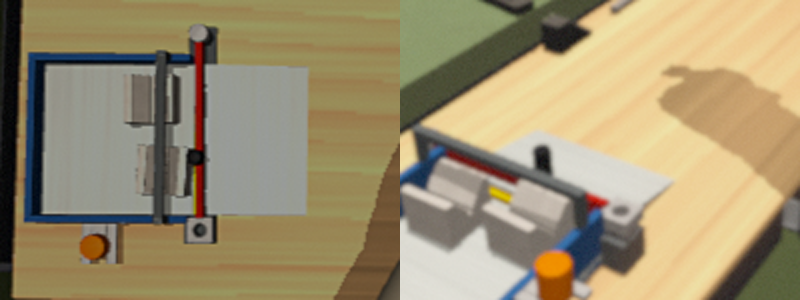

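The gate is shut and the pin still hangs. Block 1 looks nudged back towards the lip, at (163,170) in the left half, so I check numerically that it is flat behind it.

```bash
python3 - <<'E'
from h import *
c=shot('top'); im=c['image']; hsv=cv2.cvtColor(im,cv2.COLOR_BGR2HSV); g=cv2.cvtColor(im,cv2.COLOR_BGR2GRAY)
Ti=lambda p:(np.array([[np.cos(a),np.sin(a)],[-np.sin(a),np.cos(a)]])@(p[:2]-[.4892,.2242])*1000).round(0)
a=np.radians(.9)
for v in range(252,280,3): print(v,g[v,162:206].tolist())
for v in (222,230,238): print(v,g[v,156:206].tolist())
print('tray y at z=.155 for cols', [(u,Ti(ray(c,u,266,.155))[1]) for u in (165,168,171,188,191,194,197)])
s=shot('scene'); g2=cv2.cvtColor(s['image'],cv2.COLOR_BGR2HSV)
# expected scene corners of flat block 1: top corners
for x in(-65,-15):
    for y in (8,58): print(x,y,proj(s,[*T(x/1000,y/1000),.155]).round(1))
E
```

```text
252 [152, 153, 154, 153, 152, 152, 141, 123, 128, 120, 130, 143, 133, 116, 107, 68, 57, 61, 62, 53, 61, 95, 96, 95, 117, 155, 154, 155, 152, 153, 151, 153, 156, 160, 146, 92, 52, 50, 44, 23, 60, 121, 156, 155]
255 [153, 153, 152, 152, 153, 154, 144, 128, 144, 149, 142, 114, 108, 108, 98, 63, 58, 62, 62, 49, 60, 96, 86, 99, 101, 100, 94, 109, 152, 157, 151, 115, 33, 12, 14, 14, 14, 14, 16, 16, 58, 121, 158, 156]
258 [152, 152, 153, 153, 153, 152, 150, 144, 143, 149, 137, 96, 104, 104, 95, 65, 62, 61, 63, 53, 51, 83, 83, 100, 99, 99, 103, 127, 154, 157, 138, 50, 12, 22, 30, 34, 35, 27, 4, 3, 46, 110, 155, 158]
261 [153, 152, 154, 152, 153, 153, 150, 144, 146, 151, 143, 108, 107, 108, 99, 67, 58, 61, 64, 53, 55, 79, 79, 99, 98, 98, 111, 137, 153, 155, 137, 46, 19, 14, 17, 14, 9, 3, 3, 11, 61, 121, 158, 156]
264 [152, 153, 151, 152, 153, 142, 121, 140, 146, 145, 131, 107, 107, 110, 102, 76, 61, 62, 61, 58, 64, 78, 79, 98, 97, 98, 113, 140, 155, 157, 136, 46, 40, 56, 88, 99, 60, 47, 47, 25, 58, 120, 158, 155]
267 [153, 151, 151, 153, 153, 142, 126, 143, 148, 142, 117, 106, 108, 111, 99, 5
[... 1246 characters left out ...]
 99, 105, 108, 109, 108, 106, 108, 107, 95, 99, 139, 88, 58, 59, 63, 57, 49, 78, 120, 142, 74, 40, 41, 67, 119, 153, 151, 151, 152, 154, 145, 112, 59, 48, 42, 21, 56, 120, 158, 156]
238 [152, 153, 151, 152, 153, 149, 143, 145, 151, 137, 99, 105, 107, 106, 105, 106, 109, 109, 96, 99, 137, 69, 57, 60, 62, 54, 55, 92, 119, 139, 70, 40, 42, 68, 119, 154, 153, 152, 152, 154, 143, 100, 55, 47, 43, 22, 59, 122, 156, 156]
tray y at z=.155 for cols [(165, np.float64(58.0)), (168, np.float64(52.0)), (171, np.float64(46.0)), (188, np.float64(11.0)), (191, np.float64(5.0)), (194, np.float64(-1.0)), (197, np.float64(-7.0))]
-65 8 [286.2 329.9]
-65 58 [265.9 348.3]
-15 8 [261.4 320. ]
-15 58 [240.4 337.2]
```

Block 1 was knocked about 10 mm back. It now touches the lip at y≈1–3 mm and may be leaning on it. To be safe I reopen the gate and push it in again.

>>> {"method": "send_rows", "body": {
  "increments": [
    {"dx":0,"dy":2.2,"dz":0,"roll":0,"claw":0},
    {"dx":0,"dy":4.4,"dz":0,"roll":0,"claw":0},
    {"dx":0,"dy":6.6,"dz":0,"roll":0,"claw":0},
    {"dx":0,"dy":8.8,"dz":0,"roll":0,"claw":0},
    {"dx":0,"dy":11,"dz":0,"roll":0,"claw":0}
  ]
}}

```text
clock: 32.5
tcp_pos: [0.4693, 0.1941, 0.2566]
orientation: [0.0, 0.698, 0.716, 0.0]
wrist_force: [1.4, 0.4, 0.4]
finger_gap: 0.0428
grip_force: 0.0
```

>>> {"method": "send_rows", "body": {
  "increments": [
    {"dx":0,"dy":1,"dz":0,"roll":0,"claw":0},
    {"dx":0,"dy":1,"dz":-1.3,"roll":0,"claw":0},
    {"dx":0,"dy":1,"dz":-2.7,"roll":0,"claw":0},
    {"dx":0,"dy":1,"dz":-4,"roll":0,"claw":0},
    {"dx":0,"dy":1,"dz":-4,"roll":0,"claw":0}
  ]
}}

```text
clock: 33.12
tcp_pos: [0.4674, 0.2166, 0.1541]
orientation: [-0.001, 0.698, 0.716, -0.002]
wrist_force: [-0.9, -0.6, -0.6]
finger_gap: 0.0428
grip_force: 0.0
```

>>> {"method": "send_rows", "body": {
  "increments": [
    {"dx":0,"dy":0,"dz":0,"roll":0,"claw":-0.9},
    {"dx":0,"dy":0,"dz":0,"roll":0,"claw":-0.9},
    {"dx":0,"dy":0,"dz":0,"roll":0,"claw":-0.9},
    {"dx":0,"dy":0,"dz":0,"roll":0,"claw":-0.9},
    {"dx":0,"dy":0,"dz":0,"roll":0,"claw":-0.9}
  ]
}}

```text
clock: 33.75
tcp_pos: [0.4681, 0.2167, 0.158]
orientation: [-0.001, 0.698, 0.716, -0.0]
wrist_force: [-7.7, 0.1, 5.8]
finger_gap: 0.0146
grip_force: 29.5
```

>>> {"method": "send_rows", "body": {
  "increments": [
    {"dx":0.07,"dy":-0.79,"dz":0,"roll":1.09,"claw":-0.9},
    {"dx":0.26,"dy":-1.55,"dz":0,"roll":2.18,"claw":-0.9},
    {"dx":0.57,"dy":-2.28,"dz":0,"roll":3.27,"claw":-0.9},
    {"dx":0.98,"dy":-2.96,"dz":0,"roll":4.35,"claw":-0.9},
    {"dx":1.49,"dy":-3.56,"dz":0,"roll":5.44,"claw":-0.9}
  ]
}}

```text
clock: 34.38
tcp_pos: [0.5069, 0.1266, 0.158]
orientation: [0.0, 0.381, 0.925, 0.0]
wrist_force: [-1.8, 1.6, -1.1]
finger_gap: 0.0146
grip_force: 29.6
```

>>> {"method": "send_rows", "body": {
  "increments": [
    {"dx":0.59,"dy":-0.52,"dz":0,"roll":1.09,"claw":-0.9},
    {"dx":1.26,"dy":-0.94,"dz":0,"roll":2.18,"claw":-0.9},
    {"dx":1.98,"dy":-1.26,"dz":0,"roll":3.27,"claw":-0.9},
    {"dx":2.74,"dy":-1.47,"dz":0,"roll":4.36,"claw":-0.9},
    {"dx":3.53,"dy":-1.56,"dz":0,"roll":5.45,"claw":-0.9}
  ]
}}

```text
clock: 35.0
tcp_pos: [0.5962, 0.0893, 0.158]
orientation: [0.001, 0.01, 1.0, 0.001]
wrist_force: [-2.3, 8.0, 0.4]
finger_gap: 0.0146
grip_force: 30.1
```

>>> {"method": "send_rows", "body": {
  "increments": [
    {"dx":0,"dy":0,"dz":0,"roll":0,"claw":-0.3},
    {"dx":0,"dy":0,"dz":0,"roll":0,"claw":0.0},
    {"dx":0,"dy":0,"dz":0,"roll":0,"claw":0.0},
    {"dx":0,"dy":0,"dz":1.5,"roll":0,"claw":0.0},
    {"dx":0,"dy":0,"dz":3.5,"roll":0,"claw":0.0}
  ]
}}

```text
clock: 35.62
tcp_pos: [0.5939, 0.0882, 0.2437]
orientation: [-0.002, 0.013, 1.0, -0.0]
wrist_force: [1.8, -0.6, 0.1]
finger_gap: 0.0429
grip_force: 0.0
```

>>> {"method": "send_rows", "body": {
  "increments": [
    {"dx":-1.1,"dy":0,"dz":0,"roll":-1.2,"claw":-0.5},
    {"dx":-2.2,"dy":0,"dz":0,"roll":-2.4,"claw":-0.5},
    {"dx":-3.3,"dy":-0.1,"dz":0,"roll":-3.6,"claw":-0.5},
    {"dx":-4.4,"dy":-0.1,"dz":0,"roll":-4.8,"claw":-0.5},
    {"dx":-5.65,"dy":-0.2,"dz":0,"roll":-6,"claw":-0.5}
  ]
}}

```text
clock: 36.25
tcp_pos: [0.4529, 0.0832, 0.2441]
orientation: [0.0, 0.421, 0.907, 0.0]
wrist_force: [-0.0, 0.9, 1.1]
finger_gap: 0.0213
grip_force: 0.0
```

>>> {"method": "send_rows", "body": {
  "increments": [
    {"dx":0,"dy":0,"dz":0,"roll":-1.2,"claw":-0.5},
    {"dx":0,"dy":0,"dz":0,"roll":-2.4,"claw":-0.5},
    {"dx":0,"dy":0,"dz":0,"roll":-3.6,"claw":-0.5},
    {"dx":0,"dy":0,"dz":0,"roll":-4.9,"claw":-0.5},
    {"dx":0,"dy":0,"dz":0,"roll":-4.9,"claw":-0.5}
  ]
}}

```text
clock: 36.88
tcp_pos: [0.4538, 0.0832, 0.2441]
orientation: [0.0, 0.698, 0.716, 0.0]
wrist_force: [0.1, -0.3, -0.8]
finger_gap: 0.0214
grip_force: 0.0
```

```bash
python3 - <<'E'
from h import *
st()
E
```

```text
t36.9 tcp [0.4538 0.0832 0.2441] yang 1.4 gap 0.0214 grip 0 F [ 0.1 -0.3 -0.8] q [ 0.01  0.09 -0.2   1.28 -0.    1.55]
```

>>> {"method": "send_rows", "body": {
  "increments": [
    {"dx":0,"dy":0.6,"dz":-1.2,"roll":0,"claw":-0.5},
    {"dx":0,"dy":1.2,"dz":-2.4,"roll":0,"claw":-0.5},
    {"dx":0,"dy":1.8,"dz":-3.6,"roll":0,"claw":-0.5},
    {"dx":0,"dy":2.4,"dz":-4.6,"roll":0,"claw":-0.5},
    {"dx":0,"dy":3.2,"dz":-4.6,"roll":0,"claw":-0.5}
  ]
}}

```text
clock: 37.5
tcp_pos: [0.4522, 0.1632, 0.1268]
orientation: [-0.001, 0.698, 0.716, -0.002]
wrist_force: [1.1, 0.8, 0.9]
finger_gap: 0.022
grip_force: 0.0
```

>>> {"method": "send_rows", "body": {
  "increments": [
    {"dx":0,"dy":0.7,"dz":0,"roll":0,"claw":-0.5},
    {"dx":0,"dy":1.3,"dz":0,"roll":0,"claw":-0.5},
    {"dx":0,"dy":1.9,"dz":0,"roll":0,"claw":-0.5},
    {"dx":0,"dy":2.4,"dz":0,"roll":0,"claw":-0.5},
    {"dx":0,"dy":2.65,"dz":0,"roll":0,"claw":-0.5}
  ]
}}

```text
clock: 38.12
tcp_pos: [0.4545, 0.2292, 0.1293]
orientation: [0.001, 0.699, 0.715, -0.0]
wrist_force: [0.0, -6.6, 4.5]
finger_gap: 0.0213
grip_force: 3.3
```

>>> {"method": "send_rows", "body": {
  "increments": [
    {"dx":0,"dy":0,"dz":0,"roll":0,"claw":-0.5},
    {"dx":0,"dy":0,"dz":0,"roll":0,"claw":-0.5},
    {"dx":0,"dy":-1,"dz":0,"roll":0,"claw":-0.5},
    {"dx":0,"dy":-2.4,"dz":1.2,"roll":0,"claw":-0.5},
    {"dx":0,"dy":-4,"dz":2.4,"roll":0,"claw":-0.5}
  ]
}}

```text
clock: 38.75
tcp_pos: [0.4535, 0.1289, 0.189]
orientation: [-0.001, 0.698, 0.716, -0.0]
wrist_force: [0.7, 0.5, 0.5]
finger_gap: 0.0213
grip_force: 0.0
```

>>> {"method": "send_rows", "body": {
  "increments": [
    {"dx":0,"dy":-2,"dz":1,"roll":0,"claw":-0.5},
    {"dx":0,"dy":-4,"dz":2.2,"roll":0,"claw":-0.5},
    {"dx":0,"dy":-6,"dz":2.2,"roll":0,"claw":-0.5},
    {"dx":0,"dy":-6,"dz":2.2,"roll":0,"claw":0},
    {"dx":0,"dy":-6,"dz":2.2,"roll":0,"claw":0}
  ]
}}

```text
clock: 39.38
tcp_pos: [0.4538, -0.0202, 0.2434]
orientation: [-0.001, 0.699, 0.715, 0.0]
wrist_force: [1.1, -0.1, -0.7]
finger_gap: 0.0426
grip_force: 0.0
```

```bash
python3 - <<'E'
from h import *
st(); c=shot('top','t10.png'); g=cv2.cvtColor(c['image'],cv2.COLOR_BGR2GRAY)
for v in (230,238,256,262,268,274): print(v,g[v,156:206].tolist())
E
```

```text
t39.4 tcp [ 0.4538 -0.0202  0.2434] yang 1.3 gap 0.0426 grip 0 F [ 1.1 -0.1 -0.7] q [-0.22  0.08 -0.22  1.28  0.    1.33]
230 [152, 152, 152, 151, 152, 148, 140, 142, 146, 133, 98, 105, 108, 108, 108, 107, 107, 107, 94, 99, 139, 87, 58, 58, 62, 57, 47, 78, 120, 142, 74, 37, 42, 67, 120, 153, 153, 149, 152, 152, 145, 135, 134, 136, 140, 142, 153, 154, 155, 153]
238 [153, 152, 152, 150, 154, 149, 142, 145, 149, 137, 99, 106, 107, 105, 105, 106, 108, 109, 95, 99, 137, 70, 59, 60, 64, 55, 55, 92, 118, 140, 72, 41, 40, 68, 120, 152, 154, 151, 151, 152, 144, 127, 134, 137, 134, 129, 154, 153, 154, 153]
256 [151, 152, 150, 153, 152, 148, 138, 144, 149, 137, 101, 106, 107, 106, 107, 107, 108, 107, 92, 95, 138, 74, 57, 62, 62, 51, 58, 120, 158, 144, 93, 42, 40, 66, 120, 156, 154, 153, 153, 152, 148, 131, 134, 135, 144, 154, 153, 153, 154, 153]
262 [151, 153, 151, 151, 152, 149, 140, 143, 149, 138, 98, 105, 106, 107, 106, 105, 106, 106, 94, 99, 136, 78, 59, 61, 62, 49, 59, 117, 158, 145, 86, 39, 40, 66, 121, 156, 154, 153, 152, 153, 150, 137, 135, 137, 143, 153, 154, 153, 153, 153]
268 [151, 151, 152, 152, 151, 150, 143, 144, 147, 135, 98, 106, 109, 108, 107, 108, 108, 109, 95, 101, 134, 65, 57, 63, 60, 46, 64, 120, 158, 142, 74, 42, 42, 68, 121, 158, 154, 152, 153, 152, 151, 136, 136, 135, 142, 152, 154, 153, 153, 154]
274 [152, 152, 152, 151, 153, 151, 145, 145, 149, 138, 96, 106, 107, 106, 105, 105, 109, 110, 96, 77, 101, 63, 60, 63, 56, 39, 64, 116, 154, 139, 69, 41, 41, 68, 121, 155, 156, 152, 153, 154, 151, 137, 136, 137, 140, 154, 153, 154, 153, 153]
```

Both blocks now show the same flat profile, with rear edges at y≈16 mm. I shut the gate again.

>>> {"method": "send_rows", "body": {
  "increments": [
    {"dx":0.7,"dy":0.5,"dz":0,"roll":1.2,"claw":0},
    {"dx":1.4,"dy":1.0,"dz":0,"roll":2.4,"claw":0},
    {"dx":2.1,"dy":1.5,"dz":0,"roll":3.6,"claw":0},
    {"dx":2.8,"dy":2.0,"dz":0,"roll":4.8,"claw":0},
    {"dx":3.5,"dy":2.6,"dz":0,"roll":6,"claw":0}
  ]
}}

```text
clock: 40.05
tcp_pos: [0.5418, 0.0469, 0.2434]
orientation: [-0.0, 0.344, 0.939, 0.0]
wrist_force: [-0.5, -0.1, -0.6]
finger_gap: 0.0429
grip_force: 0.0
```

>>> {"method": "send_rows", "body": {
  "increments": [
    {"dx":0.7,"dy":0.5,"dz":0,"roll":1.2,"claw":0},
    {"dx":1.4,"dy":1.0,"dz":0,"roll":2.4,"claw":0},
    {"dx":2.15,"dy":1.74,"dz":0,"roll":3.6,"claw":0},
    {"dx":2.15,"dy":1.74,"dz":0,"roll":4.9,"claw":0},
    {"dx":2.15,"dy":1.74,"dz":-0.9,"roll":4.9,"claw":0}
  ]
}}

```text
clock: 40.67
tcp_pos: [0.5962, 0.0906, 0.2221]
orientation: [0.001, 0.01, 1.0, 0.0]
wrist_force: [0.0, -0.1, -0.0]
finger_gap: 0.0425
grip_force: 0.0
```

>>> {"method": "send_rows", "body": {
  "increments": [
    {"dx":0,"dy":0,"dz":-1.3,"roll":0,"claw":0},
    {"dx":0,"dy":0,"dz":-2.6,"roll":0,"claw":0},
    {"dx":0,"dy":0,"dz":-2.6,"roll":0,"claw":-0.9},
    {"dx":0,"dy":0,"dz":-2.6,"roll":0,"claw":-0.9},
    {"dx":0,"dy":0,"dz":-2.6,"roll":0,"claw":-0.9}
  ]
}}

```text
clock: 41.3
tcp_pos: [0.5947, 0.0895, 0.156]
orientation: [-0.001, 0.012, 1.0, 0.001]
wrist_force: [-1.0, 6.5, -10.7]
finger_gap: 0.0146
grip_force: 30.6
```

>>> {"method": "send_rows", "body": {
  "increments": [
    {"dx":0,"dy":0,"dz":0,"roll":0,"claw":-0.9},
    {"dx":0,"dy":0,"dz":0,"roll":0,"claw":-0.9},
    {"dx":0,"dy":0,"dz":0,"roll":0,"claw":-0.9},
    {"dx":0,"dy":0,"dz":0,"roll":0,"claw":-0.9},
    {"dx":0,"dy":0,"dz":0,"roll":0,"claw":-0.9}
  ]
}}

```text
clock: 41.92
tcp_pos: [0.5947, 0.0895, 0.156]
orientation: [-0.001, 0.012, 1.0, 0.001]
wrist_force: [-0.2, 6.8, -9.5]
finger_gap: 0.0149
grip_force: 30.5
```

>>> {"method": "send_rows", "body": {
  "increments": [
    {"dx":-0.79,"dy":0.09,"dz":0,"roll":-1.09,"claw":-0.9},
    {"dx":-1.55,"dy":0.3,"dz":0,"roll":-2.18,"claw":-0.9},
    {"dx":-2.27,"dy":0.62,"dz":0,"roll":-3.27,"claw":-0.9},
    {"dx":-2.94,"dy":1.04,"dz":0,"roll":-4.36,"claw":-0.9},
    {"dx":-3.53,"dy":1.56,"dz":0,"roll":-5.45,"claw":-0.9}
  ]
}}

```text
clock: 42.55
tcp_pos: [0.5065, 0.1273, 0.156]
orientation: [-0.0, 0.386, 0.923, 0.0]
wrist_force: [3.4, 4.1, -14.6]
finger_gap: 0.0148
grip_force: 30.1
```

>>> {"method": "send_rows", "body": {
  "increments": [
    {"dx":-0.51,"dy":0.6,"dz":0,"roll":-1.09,"claw":-0.9},
    {"dx":-0.92,"dy":1.28,"dz":0,"roll":-2.17,"claw":-0.9},
    {"dx":-1.23,"dy":2.01,"dz":0,"roll":-3.26,"claw":-0.9},
    {"dx":-1.42,"dy":2.77,"dz":0,"roll":-4.35,"claw":-0.9},
    {"dx":-1.49,"dy":3.56,"dz":0,"roll":-5.44,"claw":-0.9}
  ]
}}

```text
clock: 43.18
tcp_pos: [0.4682, 0.2158, 0.156]
orientation: [-0.0, 0.7, 0.714, -0.001]
wrist_force: [0.2, -0.2, -11.4]
finger_gap: 0.0146
grip_force: 30.4
```

>>> {"method": "send_rows", "body": {
  "increments": [
    {"dx":0,"dy":0,"dz":0,"roll":0,"claw":-0.9},
    {"dx":0,"dy":0,"dz":0,"roll":0,"claw":-0.3},
    {"dx":0,"dy":0,"dz":0,"roll":0,"claw":0},
    {"dx":0,"dy":0,"dz":0,"roll":0,"claw":0},
    {"dx":0,"dy":0,"dz":0.8,"roll":0,"claw":0}
  ]
}}

```text
clock: 43.8
tcp_pos: [0.4696, 0.2153, 0.176]
orientation: [-0.0, 0.699, 0.716, -0.001]
wrist_force: [-0.4, 0.3, -0.4]
finger_gap: 0.0424
grip_force: 0.0
```

>>> {"method": "send_rows", "body": {
  "increments": [
    {"dx":0,"dy":0,"dz":1.5,"roll":0,"claw":0},
    {"dx":0,"dy":0,"dz":3.2,"roll":0,"claw":0},
    {"dx":0,"dy":-2,"dz":3.2,"roll":0,"claw":0},
    {"dx":0,"dy":-4,"dz":3.2,"roll":0,"claw":0},
    {"dx":0,"dy":-6,"dz":3.2,"roll":0,"claw":0}
  ]
}}

```text
clock: 44.42
tcp_pos: [0.4704, 0.0643, 0.2572]
orientation: [0.001, 0.698, 0.716, 0.001]
wrist_force: [0.6, -0.0, -0.4]
finger_gap: 0.0429
grip_force: 0.0
```

>>> {"method": "send_rows", "body": {
  "increments": [
    {"dx":0,"dy":-2,"dz":0,"roll":0,"claw":0},
    {"dx":0,"dy":-4,"dz":0,"roll":0,"claw":0},
    {"dx":0,"dy":-6,"dz":0,"roll":0,"claw":0},
    {"dx":0,"dy":-6,"dz":0,"roll":0,"claw":0},
    {"dx":0,"dy":-6,"dz":0,"roll":0,"claw":0}
  ]
}}

```text
clock: 45.05
tcp_pos: [0.4699, -0.0842, 0.2567]
orientation: [0.0, 0.699, 0.715, 0.0]
wrist_force: [-0.1, 0.5, -0.4]
finger_gap: 0.0424
grip_force: 0.0
```

```bash
python3 - <<'E'
from h import *
st(); c=shot('top','t11.png'); im=c['image']; g=cv2.cvtColor(im,cv2.COLOR_BGR2GRAY); hsv=cv2.cvtColor(im,cv2.COLOR_BGR2HSV)
for v in (230,262,274): print(v,g[v,156:206].tolist())
r=cv2.inRange(hsv,(0,150,100),(6,255,255))|cv2.inRange(hsv,(174,150,100),(180,255,255))
print([(v,round(np.mean(np.where(r[v,185:212])[0])+185,1)) for v in (210,225,240,275,285) if r[v,185:212].any()])
o=blob(cv2.inRange(hsv,(8,150,120),(18,255,255)),(130,285,170,320)); (u,v),_=cv2.minEnclosingCircle(o); print('pin head',ray(c,u,v,.179),T(-.112,.09))
E
```

```text
t45.0 tcp [ 0.4699 -0.0842  0.2567] yang 1.3 gap 0.0424 grip 0 F [-0.1  0.5 -0.4] q [-0.35  0.12 -0.14  1.31  0.    1.2 ]
230 [150, 152, 152, 151, 151, 148, 140, 143, 147, 135, 97, 106, 109, 109, 108, 106, 107, 108, 94, 99, 139, 87, 58, 59, 62, 58, 47, 81, 119, 144, 75, 37, 42, 67, 120, 153, 153, 151, 151, 152, 147, 137, 124, 63, 44, 50, 39, 47, 111, 158]
262 [152, 153, 151, 153, 153, 149, 142, 145, 149, 138, 98, 105, 107, 106, 106, 106, 106, 106, 95, 97, 138, 78, 59, 61, 63, 51, 60, 119, 158, 145, 87, 39, 40, 67, 122, 156, 154, 154, 154, 156, 154, 133, 103, 71, 28, 18, 33, 39, 21, 61]
274 [152, 152, 153, 152, 151, 151, 145, 145, 150, 137, 97, 106, 106, 106, 105, 107, 109, 110, 96, 77, 103, 61, 60, 63, 59, 39, 63, 116, 156, 140, 69, 41, 44, 69, 122, 156, 155, 154, 154, 154, 150, 139, 138, 141, 124, 63, 45, 44, 36, 48]
[(210, np.float64(199.5)), (225, np.float64(200.5)), (240, np.float64(201.0)), (275, np.float64(202.5)), (285, np.float64(203.0))]
pin head [0.37642654 0.31364127 0.179     ] [0.37580016 0.31242968]
```

The bar looks slightly less closed than at the start. I measure the residual angle against the first picture.

```bash
python3 - <<'E'
from h import *
c=shot('top')
for f in('top0.png','t11.png'):
    hsv=cv2.cvtColor(cv2.imread('pics/'+f),cv2.COLOR_BGR2HSV)
    r=cv2.inRange(hsv,(0,150,100),(6,255,255))|cv2.inRange(hsv,(174,150,100),(180,255,255))
    P=np.array([ray(c,np.mean(np.where(r[v,185:212])[0])+185,v,.149)[:2] for v in range(210,286) if r[v,185:212].any() and not 248<v<268],np.float32)
    l=cv2.fitLine(P,cv2.DIST_HUBER,0,.01,.01).ravel(); print(f,np.arctan2(l[1],l[0]))
E
```

```text
top0.png 0.010309836
t11.png 0.06670541
```

Residual is about 0.056 rad. That is inside the limit, but I push it fully shut.

>>> {"method": "send_rows", "body": {
  "increments": [
    {"dx":0,"dy":2,"dz":0,"roll":0,"claw":-1},
    {"dx":0,"dy":4,"dz":0,"roll":0,"claw":-1},
    {"dx":0,"dy":6,"dz":0,"roll":0,"claw":-1},
    {"dx":0,"dy":8,"dz":0,"roll":0,"claw":-1},
    {"dx":0,"dy":9.6,"dz":0,"roll":0,"claw":-1}
  ]
}}

```text
clock: 45.78
tcp_pos: [0.4691, 0.1593, 0.2566]
orientation: [0.0, 0.697, 0.717, 0.0]
wrist_force: [0.9, -0.3, 0.0]
finger_gap: -0.0002
grip_force: 0.0
```

>>> {"method": "send_rows", "body": {
  "increments": [
    {"dx":0,"dy":0,"dz":-1.2,"roll":0,"claw":-1},
    {"dx":0,"dy":0,"dz":-2.6,"roll":0,"claw":-1},
    {"dx":0,"dy":0,"dz":-3.8,"roll":0,"claw":-1},
    {"dx":0,"dy":0,"dz":-3.8,"roll":0,"claw":-1},
    {"dx":0,"dy":0.5,"dz":-3.8,"roll":0,"claw":-1}
  ]
}}

```text
clock: 46.4
tcp_pos: [0.4703, 0.1693, 0.1626]
orientation: [0.0, 0.698, 0.716, 0.001]
wrist_force: [0.2, -0.4, -0.3]
finger_gap: 0.0
grip_force: 0.0
```

>>> {"method": "send_rows", "body": {
  "increments": [
    {"dx":0,"dy":0.4,"dz":0,"roll":0,"claw":-1},
    {"dx":0,"dy":0.7,"dz":0,"roll":0,"claw":-1},
    {"dx":0,"dy":1.0,"dz":0,"roll":0,"claw":-1},
    {"dx":0,"dy":1.2,"dz":0,"roll":0,"claw":-1},
    {"dx":0,"dy":1.25,"dz":0,"roll":0,"claw":-1}
  ]
}}

```text
clock: 47.02
tcp_pos: [0.47, 0.1994, 0.1614]
orientation: [0.001, 0.698, 0.716, -0.0]
wrist_force: [-0.8, -4.7, 2.3]
finger_gap: 0.0004
grip_force: 2.2
```

>>> {"method": "send_rows", "body": {
  "increments": [
    {"dx":0,"dy":0,"dz":0,"roll":0,"claw":-1},
    {"dx":0,"dy":-1.5,"dz":0,"roll":0,"claw":-1},
    {"dx":0,"dy":-3,"dz":1.5,"roll":0,"claw":-1},
    {"dx":0,"dy":-5,"dz":3,"roll":0,"claw":-1},
    {"dx":0,"dy":-7,"dz":3.8,"roll":0,"claw":-1}
  ]
}}

```text
clock: 47.65
tcp_pos: [0.4707, 0.0235, 0.2583]
orientation: [0.001, 0.698, 0.716, 0.001]
wrist_force: [0.5, -0.3, -1.0]
finger_gap: 0.0001
grip_force: 0.0
```

>>> {"method": "send_rows", "body": {
  "increments": [
    {"dx":0,"dy":-2,"dz":0,"roll":0,"claw":-1},
    {"dx":0,"dy":-4,"dz":0,"roll":0,"claw":-1},
    {"dx":0,"dy":-4,"dz":0,"roll":0,"claw":-1},
    {"dx":0,"dy":-4,"dz":0,"roll":0,"claw":-1},
    {"dx":0,"dy":-4,"dz":0,"roll":0,"claw":-1}
  ]
}}

```text
clock: 48.28
tcp_pos: [0.4699, -0.0741, 0.2563]
orientation: [-0.0, 0.698, 0.716, 0.0]
wrist_force: [0.5, -0.4, -0.7]
finger_gap: 0.0
grip_force: 0.0
```

```bash
python3 - <<'E'
from h import *
st(); c=shot('top','t12.png'); hsv=cv2.cvtColor(c['image'],cv2.COLOR_BGR2HSV); g=cv2.cvtColor(c['image'],cv2.COLOR_BGR2GRAY)
r=cv2.inRange(hsv,(0,150,100),(6,255,255))|cv2.inRange(hsv,(174,150,100),(180,255,255))
P=np.array([ray(c,np.mean(np.where(r[v,185:212])[0])+185,v,.149)[:2] for v in range(210,286) if r[v,185:212].any() and not 248<v<268],np.float32)
l=cv2.fitLine(P,cv2.DIST_HUBER,0,.01,.01).ravel(); print(np.arctan2(l[1],l[0]))
for v in (230,262,274): print(v,g[v,156:200].tolist())
E
```

```text
t48.3 tcp [ 0.4699 -0.0741  0.2563] yang 1.5 gap 0.0000 grip 0 F [ 0.5 -0.4 -0.7] q [-0.33  0.11 -0.15  1.31  0.    1.22]
0.008997895
230 [151, 151, 152, 152, 151, 148, 140, 142, 147, 134, 97, 105, 109, 108, 108, 106, 108, 106, 93, 99, 139, 87, 58, 59, 61, 57, 48, 78, 119, 142, 74, 37, 42, 67, 118, 152, 152, 152, 152, 155, 138, 64, 45, 45]
262 [152, 153, 154, 153, 153, 149, 142, 144, 149, 137, 98, 105, 107, 106, 105, 106, 106, 107, 92, 99, 137, 79, 59, 61, 62, 50, 60, 119, 158, 144, 86, 39, 40, 65, 122, 159, 160, 146, 123, 108, 44, 19, 23, 22]
274 [152, 151, 153, 153, 151, 152, 146, 145, 149, 138, 97, 105, 107, 106, 107, 107, 110, 110, 95, 77, 102, 61, 59, 63, 57, 39, 64, 115, 156, 140, 69, 41, 41, 67, 122, 157, 155, 154, 156, 140, 73, 44, 48, 41]
```

The bar is back at its starting angle, the blocks are flat and the pin is hanging. I hand in.

```bash
python3 -c "
from workcell import hand_in
print(hand_in())"
```

```text
the job is handed in; nothing more can be done
None
```

The job is handed in, and no verdict came back: the last camera check showed both V-blocks flat on the tray floor, the gate shut and the pin hanging in the notch, and no T-nuts were on the board.

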